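# Turn the shortbread over in the hinged turner

## Robot

A 6-joint arm with a two-finger parallel gripper is mounted at the origin on the work surface. World frame = base frame: x ahead of the robot, y to its left, z up, the work surface at z = 0. Lengths are in mm, angles in rad, forces in N, time in s.
With the tool pointing down it reaches from about 275 to 750 mm from the base axis. Payload 10.2 kg.
Tool frame: the origin (TCP) lies on the front face of the gripper's body, between the roots of the fingers; the fingertips stand 73 mm ahead of it and the grasp point (between the pads) lies 54 mm ahead of it; z points along the fingers, y is the line along which they close (so a half turn about z gives the same grasp; the last joint's range is limited). The gripper opens to 85 mm and grips with 20 to 120 N. Pads are 22 mm wide; open, the fingers measure 114 mm over their backs; the gripper's body (76 mm by 85 mm) begins 54 mm behind the grasp point. The pads swing forward as they close: fully open they stand 13 mm farther back than shut.
Start: joints at [1.035, 0.313, 1.498, -0, 1.331, -0.223], TCP at [161.568, 499.527, 303.894] pointing down, gripper open.
Joint ranges: [-2.94, 2.94], [-0.97, 2.17], [0.19, 2.56], [-1.23, 4.37], [0.02, 3.11], [-2.88, 2.88]. Speed limits (rad/s): [2.39, 2.39, 3.01, 3.14, 3.14, 3.14].

## Interface

Orientations are given as a unit quaternion [w, x, y, z].
In Python, from rig import * gives the robot as it stands.
- The arm moves only by the tool step_arm, never from a script. Its argument "plan" is a list of rows, each an object with "offset": the shift along the tool's x, y, z in cm, a list of three; "rot": the turn, a rotation vector about the tool's x, y, z in degrees, a list of three; "gripper": the finger opening in cm, from 0 to 8.54. In form: [{"offset": [x, y, z], "rot": [wx, wy, wz], "gripper": gripper}, ...]. A call has 1 to 12 rows; each row is the pose to reach, as a shift and turn from the pose commanded when the call began, along the tool's axes at that moment; what a row does not reach only later rows make up. A row lasts 1/10 s, in which the tool goes at most 50 mm and 8.59 degrees, less where a joint would pass 70% of its speed; a pose out of reach is approached as far as the arm can. A call with a gripper value outside its range is refused whole. The fingers move at their own pace and stop on an object; "squeeze" is the grip in N (left out, the last holds). Time passes only in rows, so rows that repeat a pose let the fingers close. It gives the time, the measured TCP pose, the force, the opening and the grip force at its end, in the units of the state.
- sense(): the state, without advancing time (a new reading comes with each control period).
- capture(name): name is "scene" or "top"; returns a dict with "color" (400x640x3 uint8, red, green, blue), "depth" (400x640 float32, mm along the optical axis (not along the pixel's ray), 0 where there is no reading), "vertical_fov" (degrees; the focal length in pixels is half the picture's height over the tangent of half this angle, whatever the lens; pixels are square), "cx", "cy" (the principal point, pixels), "k1" (the pictures are not rectified: a ray, as slopes to the right and down, at radius r is drawn at 1 + k1 r^2 times it, then the intrinsics apply), "rvec" (rotation vector, rad) and "tvec" (3), from world to camera coordinates, as OpenCV has them. Camera axes: x right, y down, z forward; pixel columns grow to the right and rows downward; lengths in mm; the calibration is good to about 2 mm. A picture is of the moment at which its call begins.
- finish_job(): hands the job in; it is judged then, once.
The state is a dict: "time_s": time; "joints": joint angles; "dq": joint speeds; "tau": joint torques, N m; "eef_pos": TCP position; "ee_rot": TCP orientation; "force": force on the tool from outside, world axes, zero at the start; "wrist_torque": the same for the moment, N m; "grip_width": opening from 0.0 (shut) to 1.0 (fully open); "grip_force": force on a finger pad.
Only numpy, scipy, OpenCV 4.12 (cv2) and the standard library are available. Lean on these libraries where they do the work, as an engineer would, in place of code of your own. Each camera call takes 0.05 s, during which the arm holds its last target. There are 200 camera calls.

## Task

Turn the shortbread over with the hinged turner: swing the loose half over by its wooden grips until it is fully shut on the fixed half, and while it is shut press down firmly for a second, but not so hard that the biscuit cracks, on the round boss that is now on top. Then swing the loose half all the way back open, so that the shortbread stays behind upside down in the fixed half, without slamming the turner or disturbing the mug, jar and tin; let go at the end.

Things in the scene. Friction and masses are not known exactly. Their poses are not given: they have to be found in the camera images.
- turner: Hinged two-half biscuit turner, bolted down, bare aluminium, like an open book. Origin: on the worktop below the middle of the hinge line, which runs along its x axis 50 mm up. Fixed half on its -y side, loose half on its +y side at the start. Each half: tray 102 x 102 mm, 4 to 106 mm from the hinge line, recess 92 x 92 x 10.5 mm deep; the fixed one has no wall along the hinge. Hinge cheeks 54 mm high at x = 60 and -60 mm.
- leaf (a joint): Angle of the loose half: 0 = lying open, recess up (stop); pi = shut, face down on the fixed half (stop); it swings up and over about the turner's +x axis. The hinge is stiff (friction 0.35 N m), the half weighs 0.3 kg: it stays where it is left, at any angle, and needs about 2 to 6 N at the grips.
- hinge (a point): Middle of the hinge line, 50 mm above the worktop; axes as the turner's.
- boss: Round flat steel boss on a stiff spring (6 N per mm, 5 mm travel, then solid), 34 mm diameter, 8 mm high, in the middle of the loose half's outer face, 55 mm from the hinge line. Origin: centre of its root, z outwards. Hidden below when open; on top when shut: its top is then 72.5 mm above the worktop. Firm means 8 N or more, 12 to 20 N is a good push; above 45 N the biscuit cracks.
- bed (a point): Centre of the recess floor of the fixed half, 39.5 mm above the worktop, 55 mm from the hinge line on the turner's -y side; axes as the turner's.
- biscuit: Round shortbread, 84 mm diameter, 18 mm thick, 0.1 kg, rigid, rims bevelled 4 mm. Starts loose in the recess of the loose half; falls over into the fixed half by itself as the loose half comes about upright. Origin: centre of the face underneath at the start (plain brown disc); z points to the face with the pricked star pattern, up at the start.
- biscuit_mid (a point): Centre of the biscuit, halfway through its thickness; 9 mm above a recess floor when it lies flat in it.
- mug: Bystander: white ceramic mug, 80 mm diameter, 90 mm high. Origin: centre of its foot.
- jar: Bystander: glass jar with steel cap, 68 mm diameter, 110 mm high. Origin: centre of its foot.
- tin: Bystander: food tin with a paper label, 74 mm diameter, 100 mm high. Origin: centre of its foot.
- inner_grip (a point): Free end of the inner grip: wooden block 24 mm (along the hinge line) x 14 mm, 30 mm tall, square on the inner face of a steel plate (60 mm along the hinge x 4 mm, out to 150 mm from the hinge) at the loose half's free edge, 132 mm from the hinge line. Points up when open (end 75 mm up), hangs below the plate when shut. Pinched on its 24 mm width it can turn between the fingers.
- outer_grip (a point): Free end of the outer grip, a twin of the inner one on the plate's other face, 132 mm from the hinge line; ends are 64 mm apart, 25 mm above and 39 mm below the rim plane. Points down when open (hidden, 11 mm off the worktop), up when shut (end 89 mm up). The plate bars one grip from the other side, so the fingers must change grips on the way; both are free near upright.
Not all that is in view belongs to the job. Of the things that look like the biscuit, the middle-sized one is meant.

How it is judged:
By the outcome, as a careful person would: the job done as asked, in the order asked, and still so for the second after the job is handed in, with the robot touching nothing.
It also fails if it takes over 72 s, if anything falls off the work surface, if the arm or the gripper's body presses on something with over 40 N, if the wrist force passes 120 N, or if a joint passes its speed limit or range.

## Working session

There is one attempt and no reset: what is moved stays moved. The work goes in short steps, Python scripts to look and compute and a tool call to move; the robot and the scene stay as the last step left them, time stands still between calls to the robot, and variables do not carry over. Pictures are saved under pics/ and viewed, at most 10 in all, crops included, and the job is handed in when it is done.

Besides the shell and the picture viewer there is one more tool, called after "Emit:" as name(argument=value, ...), one argument or row to a line, values as JSON. step_arm: Moves the arm, as the interface text tells. Its arguments: {"type":"object","properties":{"plan":{"type":"array"},"squeeze":{"type":"number"}},"required":["plan"]}

```bash
ls; mkdir -p pics; cat > h.py <<'E'
from rig import *
import numpy as np, cv2
from scipy.spatial.transform import Rotation as R
def cam(n):
    c=capture(n); h=c['color'].shape[0]
    f=h/2/np.tan(np.radians(c['vertical_fov'])/2)
    c['f']=f; c['R']=R.from_rotvec(np.ravel(c['rvec'])).as_matrix(); c['t']=np.ravel(c['tvec'])
    return c
def ray(c,u,v):
    # camera centre, world direction (depth-normalised)
    d=np.array([(u-c['cx'])/c['f'],(v-c['cy'])/c['f']]); s=d.copy()
    for _ in range(20): s=d/(1+c['k1']*(s@s))
    return -c['R'].T@c['t'], c['R'].T@np.array([s[0],s[1],1])
def onplane(c,u,v,z):
    o,d=ray(c,u,v); return o+d*(z-o[2])/d[2]
def cloud(c):
    h,w=c['depth'].shape
    u,v=np.meshgrid(np.arange(w),np.arange(h))
    d=np.stack([(u-c['cx'])/c['f'],(v-c['cy'])/c['f']],-1); s=d.copy()
    for _ in range(20): s=d/(1+c['k1']*(s**2).sum(-1,keepdims=True))
    z=c['depth'][...,None]
    P=np.concatenate([s*z,z],-1)
    W=(P-c['t'])@c['R']; W[c['depth']==0]=np.nan
    return W
def save(c,n): cv2.imwrite('pics/'+n,c['color'][...,::-1])
E
python3 - <<'E'
from h import *
import pickle
for n in('scene','top'):
    c=cam(n); save(c,n+'0.png'); pickle.dump(c,open(n+'0.pkl','wb')); print(n,-c['R'].T@c['t'],c['f'],c['k1'])
s=sense(); print(s)
E
```

```text
pics
scene [1444.65587906 -637.15996333  999.02666395] 479.5863774356432 -0.08591778586743168
top [ 404.45389497    4.5543921  1068.50606487] 416.7959015995984 -0.0019173772480232576
{'time_s': 0.1, 'joints': array([ 1.03461433e+00,  3.13344053e-01,  1.49830229e+00,  4.32116076e-05,
        1.33097776e+00, -2.23408766e-01]), 'dq': array([-0.00090156,  0.00117418, -0.00197536,  0.00019079,  0.00018194,
        0.00091542]), 'tau': array([ 1.42937795e-03, -4.12897611e+01, -2.60138029e+01, -2.44955772e-04,
        3.10228708e-03,  1.89978874e-05]), 'eef_pos': array([161.48273122, 499.41280478, 303.4399858 ]), 'ee_rot': array([-2.10683589e-04,  1.55755001e-01,  9.87795583e-01, -4.71192939e-04]), 'force': array([0.09182992, 0.55455   , 0.03937875]), 'wrist_torque': array([ 0.03564656, -0.01359318, -0.00151374]), 'grip_force': 0.0, 'grip_width': 1.000019489457717}
```

View pics/top0.png

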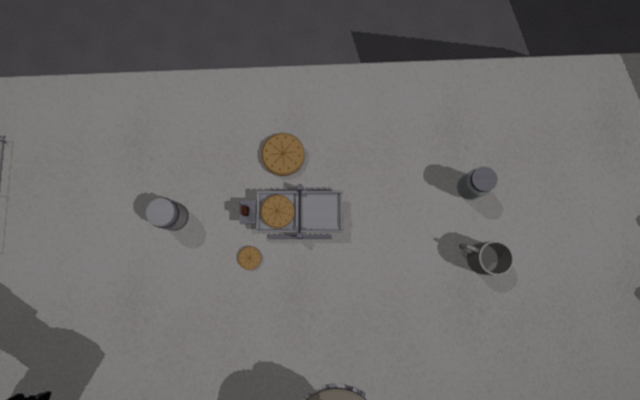

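View pics/scene0.png

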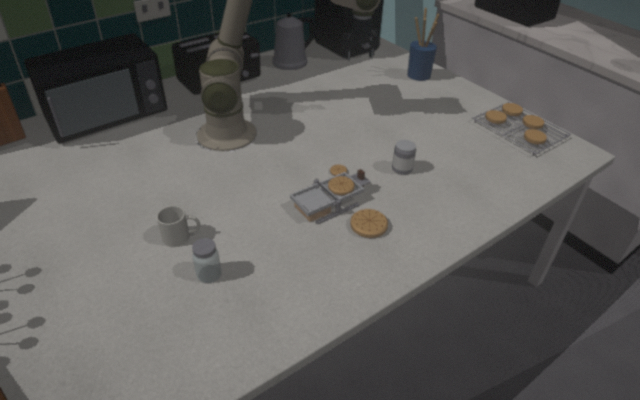

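The top view shows the turner at about (300,211): the loose half with the biscuit on its left (277,211), the dark-red grip at (245,211) and the fixed half at (320,211). The can-like bystanders are at (165,213), (480,182) and (490,258). Next I measure these.

```bash
python3 - <<'E'
from h import *
import pickle
c=pickle.load(open('top0.pkl','rb')); s=pickle.load(open('scene0.pkl','rb'))
W=cloud(c)
im=c['color']; big=cv2.resize(im[170:255,225:355],None,fx=6,fy=6,interpolation=cv2.INTER_CUBIC); big=np.clip(big*1.6,0,255).astype(np.uint8)
cv2.imwrite('pics/topcrop.png',big[...,::-1])
hsv=cv2.cvtColor(im,cv2.COLOR_RGB2HSV)
# biscuit mask
m=cv2.inRange(hsv,(8,110,60),(25,255,255)); n,l,st,ce=cv2.connectedComponentsWithStats(m)
for i in range(1,n):
    if st[i,4]>100: print('bisc',ce[i].round(1),st[i],onplane(c,*ce[i],57.5).round(1), 2*np.sqrt(st[i,4]/np.pi)*W[int(ce[i][1]),int(ce[i][0]),2].round(1))
    if st[i,4]>100: print('  z',W[int(ce[i][1]),int(ce[i][0])].round(1))
r=im.astype(int); red=((r[...,0]>1.8*r[...,1])&(r[...,0]>40)&(r[...,2]<40)).astype(np.uint8)
red[:, :230]=0; red[:,262:]=0
v,u=np.nonzero(red); print('red',len(u),u.min() ,u.max(),v.min(),v.max(),u.mean(),v.mean(),onplane(c,u.mean(),v.mean(),75).round(1),np.nanmedian(W[v,u],0))
for b in [(255,300,190,232,'loose'),(302,340,190,232,'fixed')]: pass
# points at rim height
Z=W[...,2]
sub=np.zeros_like(Z,bool); sub[170:255,225:355]=1
for lo,hi in[(36,43),(46,53),(53,62),(62,90)]:
    k=sub&(Z>lo)&(Z<hi); print(lo,hi,k.sum(),np.nanpercentile(W[k],[1,50,99],axis=0).round(0).tolist())
# tall objects
for (x0,x1,y0,y1) in[(140,195,190,240),(450,505,160,205),(455,520,230,285)]:
    w=W[y0:y1,x0:x1].reshape(-1,3); w=w[w[:,2]>60]; print('obj',np.nanpercentile(w,[2,50,98],axis=0).round(0).tolist())
E
```

```text
bisc [282.7 154. ] [ 262  134   42   41 1360] [683.6 111.5  57.5] 1031.9916760554438
  z [692.7 116.9  24.8]
bisc [277.1 211.1] [261 195  33  33 834] [539.9 127.3  57.5] 2072.5031546608566
  z [539.3 126.9  63.6]
bisc [249.3 257.5] [239 247  22  22 384] [429.  196.   57.5] 210.060442878572
  z [431.5 205.9   9.5]
red 36 243 247 206 214 244.75 210.27777777777777 [542.  203.6  75. ] [542.48807411 203.00640531  75.22518514]
36 43 1760 [[494.0, -25.0, 36.0], [538.0, 38.0, 40.0], [588.0, 198.0, 43.0]]
46 53 778 [[485.0, -30.0, 46.0], [541.0, 82.0, 50.0], [600.0, 221.0, 53.0]]
53 62 1024 [[480.0, -15.0, 53.0], [541.0, 124.0, 57.0], [599.0, 199.0, 61.0]]
62 90 78 [[523.0, 107.0, 62.0], [544.0, 204.0, 74.0], [557.0, 213.0, 78.0]]
obj [[508.0, 365.0, 64.0], [540.0, 393.0, 99.0], [574.0, 430.0, 104.0]]
obj [[563.0, -388.0, 66.0], [591.0, -354.0, 109.0], [622.0, -330.0, 114.0]]
obj [[375.0, -418.0, 61.0], [417.0, -372.0, 81.0], [450.0, -320.0, 94.0]]
```

View pics/topcrop.png

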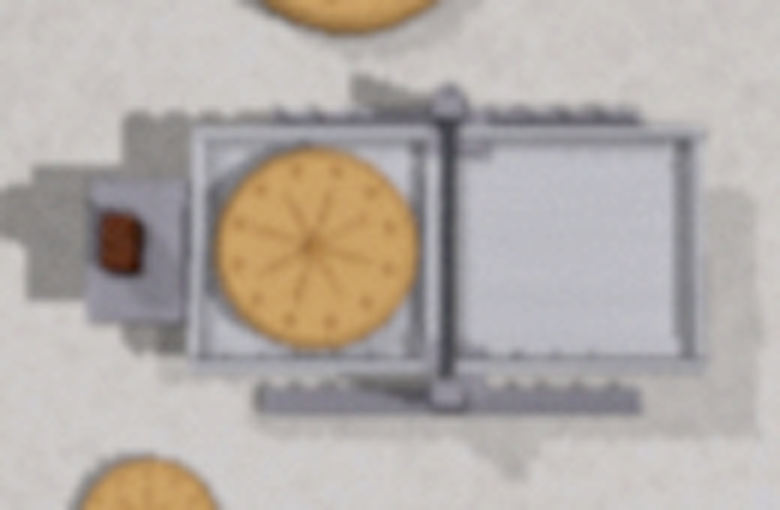

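The crop shows the loose tray's left outer edge at crop x≈196, the fixed tray's right edge at ≈700, the hinge cheeks at (448,100) and (447,392), and the grip at (121,244). I fit the turner pose from these.

```bash
python3 - <<'E'
from h import *
import pickle
c=pickle.load(open('top0.pkl','rb')); s=pickle.load(open('scene0.pkl','rb'))
def P(x,y,z): return onplane(c,225+(x+.5)/6-.5,170+(y+.5)/6-.5,z)
pts={'LT':(193,128,50),'LB':(189,369,50),'RT':(705,132,50),'RB':(699,369,50),'cheekT':(448,101,54),'cheekB':(447,393,54),'grip':(121,244,75)}
Q={k:P(*v) for k,v in pts.items()}
for k in Q: print(k,Q[k].round(1))
mod={'LT':(51,106),'LB':(-51,106),'RT':(51,-106),'RB':(-51,-106),'cheekT':(60,0),'cheekB':(-60,0),'grip':(0,132)}
A=np.array([mod[k] for k in Q],float);B=np.array([Q[k][:2] for k in Q])
a=A@[1,1j]; b=B@[1,1j]; 
ac=a-a.mean(); w=(np.conj(ac)@(b-b.mean())); th=np.angle(w); t=b.mean()-np.exp(1j*th)*a.mean()
print('yaw deg',np.degrees(th),'origin',t); print((b-(np.exp(1j*th)*a+t)).round(1))
# second view check: grip in scene
im=s['color'].astype(int); red=(im[...,0]>1.5*im[...,1])&(im[...,2]<60)&(im[...,0]>35); red[:150]=0;red[200:]=0;red[:,:345]=0;red[:,375:]=0
hs=cv2.cvtColor(s['color'],cv2.COLOR_RGB2HSV)
v,u=np.nonzero(red&((hs[...,0]<8)|(hs[...,0]>170))); print('scene red',len(u),u.mean(),v.mean())
o,d=ray(s,u.mean(),v.mean()); 
for z in(60,70): print(z,onplane(s,u.mean(),v.mean(),z).round(1))
E
```

```text
LT [593.1 178.5  50. ]
LB [493.  180.7  50. ]
RT [584.6 -33.7  50. ]
RB [486.7 -27.6  50. ]
cheekT [600.3  72.1  54. ]
cheekB [479.8  75.   54. ]
grip [542.  203.6  75. ]
yaw deg -1.8275239231508347 origin (539.3485458300098+73.78757065006668j)
[-0.6+0.4j  1.3-0.7j -2.4+0.1j  1.7+2.9j  1. +0.2j  0.4-0.7j -1.5-2.2j]
scene red 0 nan nan
60 [nan nan nan]
70 [nan nan nan]<stdin>:16: RuntimeWarning: Mean of empty slice.
  ret = ret.dtype.type(ret / rcount)
<stdin>:17: RuntimeWarning: Mean of empty slice.
<stdin>:18: RuntimeWarning: Mean of empty slice.
```

```bash
cat > p.py <<'E'
import numpy as np, json, sys, os
from scipy.spatial.transform import Rotation as R, Slerp
YAW=np.radians(-1.8); O=np.array([539.5,73.8,0]); RT=R.from_euler('z',YAW)
def tool(p,phi):
    """world TCP pose with grasp point at p (turner frame), tilt phi deg about turner x"""
    f=np.radians(phi); M=np.array([[0,np.cos(f),np.sin(f)],[1,0,0],[0,np.sin(f),-np.cos(f)]]).T
    M=RT*R.from_matrix(M); return O+RT.apply(p)-54*M.as_matrix()[:,2], M
def grip(th,which,d):
    t=np.radians(th); h=25-d if which=='in' else -(39-d)
    return np.array([0,132*np.cos(t)-h*np.sin(t),50+132*np.sin(t)+h*np.cos(t)])
F='cmd.json'
def load():
    if os.path.exists(F): a=json.load(open(F)); return np.array(a[:3]),R.from_quat(a[3:])
    return np.array([161.568,499.527,303.894]),R.from_quat([-2.10683589e-04,1.55755001e-01,9.87795583e-01, -4.71192939e-04],scalar_first=True)
def rows(poses,g):
    """rows for one call; saves the end as commanded pose"""
    p0,r0=load(); out=[]
    for i,(p,r) in enumerate(poses):
        o=(r0.inv().apply(p-p0)/10).round(2); w=(r0.inv()*r).as_rotvec(degrees=True).round(1)
        out.append({"offset":o.tolist(),"rot":w.tolist(),"gripper":g[i] if hasattr(g,'__len__') else g})
    json.dump([*(p0+r0.apply(o*10)),*(r0*R.from_rotvec(w,degrees=True)).as_quat()],open(F,'w'))
    print(json.dumps(out).replace('-0.0,','0,').replace('-0.0]','0]'))
def line(target,n,hold=0):
    p0,r0=load(); p,r=target; S=Slerp([0,1],R.concatenate([r0,r]))
    return [(p0+(p-p0)*s,S(s)) for s in np.arange(1,n+1)/n]+[(p,r)]*hold
def chk():
    from rig import sense
    s=sense(); p,r=load(); m=R.from_quat(s['ee_rot'],scalar_first=True)
    print('t',s['time_s'],'err mm',(s['eef_pos']-p).round(1),'deg',np.degrees((r.inv()*m).as_rotvec()).round(1),'F',s['force'].round(1),'q',s['joints'].round(2),'g',round(s['grip_width'],3),round(s['grip_force'],1))
E
python3 - <<'E'
from p import *
g=grip(0,'in',8); print(tool(g,0)[0])
rows(line(tool(g+[0,0,90],0),12),5)
E
```

```text
[543.6462202  205.73486597 121.        ]
[{"offset": [-3.78, -1.35, 0.77], "rot": [0, 0.0, 6.2], "gripper": 5}, {"offset": [-7.57, -2.7, 1.55], "rot": [0, 0.0, 12.3], "gripper": 5}, {"offset": [-11.35, -4.05, 2.32], "rot": [0, 0.0, 18.5], "gripper": 5}, {"offset": [-15.13, -5.4, 3.1], "rot": [0, 0.0, 24.6], "gripper": 5}, {"offset": [-18.92, -6.74, 3.87], "rot": [0, 0.0, 30.8], "gripper": 5}, {"offset": [-22.7, -8.09, 4.65], "rot": [0, 0.0, 36.9], "gripper": 5}, {"offset": [-26.48, -9.44, 5.42], "rot": [0, 0.0, 43.1], "gripper": 5}, {"offset": [-30.26, -10.79, 6.2], "rot": [0, 0.0, 49.3], "gripper": 5}, {"offset": [-34.05, -12.14, 6.97], "rot": [0, 0.0, 55.4], "gripper": 5}, {"offset": [-37.83, -13.49, 7.74], "rot": [0, 0.0, 61.6], "gripper": 5}, {"offset": [-41.61, -14.84, 8.52], "rot": [-0.1, 0.0, 67.7], "gripper": 5}, {"offset": [-45.4, -16.19, 9.29], "rot": [-0.1, 0.0, 73.9], "gripper": 5}]
```

Emit:
step_arm(
  plan=[
    {"offset": [-3.78,-1.35,0.77],"rot": [0,0,6.2],"gripper": 5},
    {"offset": [-7.57,-2.7,1.55],"rot": [0,0,12.3],"gripper": 5},
    {"offset": [-11.35,-4.05,2.32],"rot": [0,0,18.5],"gripper": 5},
    {"offset": [-15.13,-5.4,3.1],"rot": [0,0,24.6],"gripper": 5},
    {"offset": [-18.92,-6.74,3.87],"rot": [0,0,30.8],"gripper": 5},
    {"offset": [-22.7,-8.09,4.65],"rot": [0,0,36.9],"gripper": 5},
    {"offset": [-26.48,-9.44,5.42],"rot": [0,0,43.1],"gripper": 5},
    {"offset": [-30.26,-10.79,6.2],"rot": [0,0,49.3],"gripper": 5},
    {"offset": [-34.05,-12.14,6.97],"rot": [0,0,55.4],"gripper": 5},
    {"offset": [-37.83,-13.49,7.74],"rot": [0,0,61.6],"gripper": 5},
    {"offset": [-41.61,-14.84,8.52],"rot": [-0.1,0,67.7],"gripper": 5},
    {"offset": [-45.4,-16.19,9.29],"rot": [-0.1,0,73.9],"gripper": 5},
  ],
  squeeze=40,
)

```text
time_s: 1.3
eef_pos: [544.8, 204.5, 210.3]
ee_rot: [-0.0, 0.72, 0.694, 0.001]
force: [0.3, 1.1, 0.4]
grip_width: 0.585
grip_force: 0.0
```

```bash
python3 - <<'E'
from p import *
chk()
g=grip(0,'in',8)
rows(line(tool(g,0),6,6),[5]*7+[2]*5)
E
```

```text
t 1.3 err mm [ 1.1 -1.2 -0.7] deg [0.  0.  0.3] F [0.3 1.1 0.4] q [0.16 0.52 1.45 0.   1.17 0.19] g 0.585 0.0
[{"offset": [0.0, 0, 1.5], "rot": [0.0, 0, 0], "gripper": 5}, {"offset": [0.0, 0, 3.0], "rot": [0.0, 0, 0], "gripper": 5}, {"offset": [0.0, 0, 4.5], "rot": [0.0, 0, 0], "gripper": 5}, {"offset": [0.0, -0.01, 6.0], "rot": [0.0, 0, 0], "gripper": 5}, {"offset": [0.0, -0.01, 7.5], "rot": [0.0, 0, 0], "gripper": 5}, {"offset": [0.0, -0.01, 9.0], "rot": [0.0, 0, 0], "gripper": 5}, {"offset": [0.0, -0.01, 9.0], "rot": [0.0, 0, 0], "gripper": 5}, {"offset": [0.0, -0.01, 9.0], "rot": [0.0, 0, 0], "gripper": 2}, {"offset": [0.0, -0.01, 9.0], "rot": [0.0, 0, 0], "gripper": 2}, {"offset": [0.0, -0.01, 9.0], "rot": [0.0, 0, 0], "gripper": 2}, {"offset": [0.0, -0.01, 9.0], "rot": [0.0, 0, 0], "gripper": 2}, {"offset": [0.0, -0.01, 9.0], "rot": [0.0, 0, 0], "gripper": 2}]
```

Emit:
step_arm(
  plan=[
    {"offset": [0,0,1.5],"rot": [0,0,0],"gripper": 5},
    {"offset": [0,0,3.0],"rot": [0,0,0],"gripper": 5},
    {"offset": [0,0,4.5],"rot": [0,0,0],"gripper": 5},
    {"offset": [0,0,6.0],"rot": [0,0,0],"gripper": 5},
    {"offset": [0,0,7.5],"rot": [0,0,0],"gripper": 5},
    {"offset": [0,0,8.5],"rot": [0,0,0],"gripper": 5},
    {"offset": [0,0,9.0],"rot": [0,0,0],"gripper": 5},
    {"offset": [0,0,9.0],"rot": [0,0,0],"gripper": 2},
    {"offset": [0,0,9.0],"rot": [0,0,0],"gripper": 2},
    {"offset": [0,0,9.0],"rot": [0,0,0],"gripper": 2},
    {"offset": [0,0,9.0],"rot": [0,0,0],"gripper": 2},
    {"offset": [0,0,9.0],"rot": [0,0,0],"gripper": 2},
  ],
  squeeze=40,
)

```text
time_s: 2.5
eef_pos: [543.6, 205.9, 121.6]
ee_rot: [0.0, 0.718, 0.696, 0.001]
force: [-5.2, -0.9, 5.5]
grip_width: 0.273
grip_force: 40.2
```

```bash
python3 - <<'E'
from h import *
from p import chk
chk(); c=cam('top')
im=c['color'][130:270,200:370]; big=np.clip(cv2.resize(im,None,fx=4,fy=4,interpolation=cv2.INTER_CUBIC)*1.5,0,255).astype(np.uint8)
s=cam('scene'); im=s['color'][110:250,270:420]; b2=np.clip(cv2.resize(im,None,fx=4,fy=4,interpolation=cv2.INTER_CUBIC)*1.5,0,255).astype(np.uint8)
cv2.imwrite('pics/g1.png',cv2.resize(np.vstack([big[:,:600],b2]),None,fx=.53,fy=.53)[...,::-1])
E
```

```text
t 2.5 err mm [-0.   0.2  0.5] deg [-0.   0.1 -0. ] F [-5.2 -0.9  5.5] q [0.16 0.63 1.52 0.   0.99 0.19] g 0.273 40.2
```

View pics/g1.png

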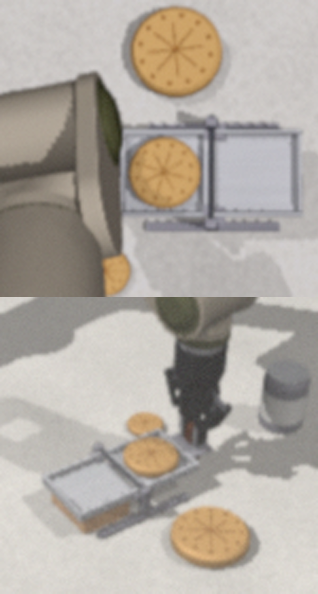

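The grip is held: opening 23 mm, and the picture shows the fingers on the red grip at (190,430). Now I start the swing.

```bash
cat >> p.py <<'E'
def swing(ths,which,d,k,ref,g):
    """tilt = k*(theta-ref)"""
    rows([tool(grip(t,which,d),k*(t-ref)) for t in ths],g)
E
python3 - <<'E'
from p import *
swing(np.r_[1,np.arange(3,25,2)],'in',8,.5,0,2)
E
```

```text
[{"offset": [-0.08, 0.0, -0.23], "rot": [0.0, 0.5, 0], "gripper": 2}, {"offset": [-0.25, 0.0, -0.68], "rot": [0.0, 1.5, 0], "gripper": 2}, {"offset": [-0.43, 0.0, -1.14], "rot": [0.0, 2.5, 0], "gripper": 2}, {"offset": [-0.63, 0.0, -1.58], "rot": [0.0, 3.5, 0], "gripper": 2}, {"offset": [-0.85, 0.0, -2.02], "rot": [0.0, 4.5, 0], "gripper": 2}, {"offset": [-1.08, 0.0, -2.46], "rot": [0.0, 5.5, 0], "gripper": 2}, {"offset": [-1.33, 0.0, -2.89], "rot": [0.0, 6.5, 0], "gripper": 2}, {"offset": [-1.59, 0.0, -3.31], "rot": [0.0, 7.5, 0], "gripper": 2}, {"offset": [-1.87, 0.0, -3.72], "rot": [0.0, 8.5, 0], "gripper": 2}, {"offset": [-2.16, 0.0, -4.13], "rot": [0.0, 9.5, 0], "gripper": 2}, {"offset": [-2.47, 0.01, -4.52], "rot": [0.0, 10.5, 0], "gripper": 2}, {"offset": [-2.79, 0.01, -4.91], "rot": [0.0, 11.5, 0], "gripper": 2}]
```

Emit:
step_arm(
  plan=[
    {"offset": [-0.08,0.0,-0.23],"rot": [0.0,0.5,0],"gripper": 2},
    {"offset": [-0.25,0.0,-0.68],"rot": [0.0,1.5,0],"gripper": 2},
    {"offset": [-0.43,0.0,-1.14],"rot": [0.0,2.5,0],"gripper": 2},
    {"offset": [-0.63,0.0,-1.58],"rot": [0.0,3.5,0],"gripper": 2},
    {"offset": [-0.85,0.0,-2.02],"rot": [0.0,4.5,0],"gripper": 2},
    {"offset": [-1.08,0.0,-2.46],"rot": [0.0,5.5,0],"gripper": 2},
    {"offset": [-1.33,0.0,-2.89],"rot": [0.0,6.5,0],"gripper": 2},
    {"offset": [-1.59,0.0,-3.31],"rot": [0.0,7.5,0],"gripper": 2},
    {"offset": [-1.87,0.0,-3.72],"rot": [0.0,8.5,0],"gripper": 2},
    {"offset": [-2.16,0.0,-4.13],"rot": [0.0,9.5,0],"gripper": 2},
    {"offset": [-2.47,0.0,-4.52],"rot": [0.0,10.5,0],"gripper": 2},
    {"offset": [-2.79,0.0,-4.91],"rot": [0.0,11.5,0],"gripper": 2},
  ],
)

```text
time_s: 3.8
eef_pos: [542.7, 177.6, 170.3]
ee_rot: [-0.07, 0.714, 0.692, 0.073]
force: [-2.6, 0.4, -7.7]
grip_width: 0.27
grip_force: 39.6
```

```bash
python3 - <<'E'
from p import *
chk()
swing(np.arange(25,49,2),'in',8,.5,0,2)
E
```

```text
t 3.8 err mm [-0.1 -0.2  0.1] deg [ 0.   0.1 -0. ] F [-2.6  0.4 -7.7] q [ 0.05  0.53  1.56  0.23  1.05 -0.04] g 0.27 39.6
[{"offset": [-0.25, 0, -0.44], "rot": [0.0, 1.0, 0], "gripper": 2}, {"offset": [-0.52, 0, -0.87], "rot": [0.0, 2.0, 0], "gripper": 2}, {"offset": [-0.8, 0, -1.29], "rot": [0.0, 3.0, 0], "gripper": 2}, {"offset": [-1.09, 0, -1.7], "rot": [0.0, 4.0, 0], "gripper": 2}, {"offset": [-1.41, 0, -2.1], "rot": [0.0, 5.0, 0], "gripper": 2}, {"offset": [-1.73, 0, -2.5], "rot": [0.0, 6.0, 0], "gripper": 2}, {"offset": [-2.07, 0, -2.88], "rot": [0.0, 7.0, 0], "gripper": 2}, {"offset": [-2.42, 0, -3.25], "rot": [0.0, 8.0, 0], "gripper": 2}, {"offset": [-2.79, 0, -3.62], "rot": [0.0, 9.0, 0], "gripper": 2}, {"offset": [-3.16, 0, -3.97], "rot": [0.0, 10.0, 0], "gripper": 2}, {"offset": [-3.55, 0, -4.31], "rot": [0.0, 11.0, 0], "gripper": 2}, {"offset": [-3.96, 0.0, -4.63], "rot": [0.0, 12.0, 0], "gripper": 2}]
```

Emit:
step_arm(
  plan=[
    {"offset": [-0.25,0,-0.44],"rot": [0.0,1.0,0],"gripper": 2},
    {"offset": [-0.52,0,-0.87],"rot": [0.0,2.0,0],"gripper": 2},
    {"offset": [-0.8,0,-1.29],"rot": [0.0,3.0,0],"gripper": 2},
    {"offset": [-1.09,0,-1.7],"rot": [0.0,4.0,0],"gripper": 2},
    {"offset": [-1.41,0,-2.1],"rot": [0.0,5.0,0],"gripper": 2},
    {"offset": [-1.73,0,-2.5],"rot": [0.0,6.0,0],"gripper": 2},
    {"offset": [-2.07,0,-2.88],"rot": [0.0,7.0,0],"gripper": 2},
    {"offset": [-2.42,0,-3.25],"rot": [0.0,8.0,0],"gripper": 2},
    {"offset": [-2.79,0,-3.62],"rot": [0.0,9.0,0],"gripper": 2},
    {"offset": [-3.16,0,-3.97],"rot": [0.0,10.0,0],"gripper": 2},
    {"offset": [-3.55,0,-4.31],"rot": [0.0,11.0,0],"gripper": 2},
    {"offset": [-3.96,0.0,-4.63],"rot": [0.0,12.0,0],"gripper": 2},
  ],
)

```text
time_s: 5.0
eef_pos: [541.2, 129.7, 207.8]
ee_rot: [-0.142, 0.703, 0.681, 0.148]
force: [-3.7, 3.4, -7.4]
grip_width: 0.27
grip_force: 39.5
```

```bash
python3 - <<'E'
from p import *
chk()
swing(np.arange(49,73,2),'in',8,.5,0,2)
E
```

```text
t 5.0 err mm [-0.  -0.1  0.2] deg [-0.   0.1 -0. ] F [-3.7  3.4 -7.4] q [-0.11  0.46  1.59  0.45  1.16 -0.28] g 0.27 39.5
[{"offset": [-0.33, 0.0, -0.4], "rot": [0.0, 1.0, 0], "gripper": 2}, {"offset": [-0.69, 0.0, -0.78], "rot": [0.0, 2.0, 0], "gripper": 2}, {"offset": [-1.05, 0.0, -1.15], "rot": [0.0, 3.0, 0], "gripper": 2}, {"offset": [-1.43, 0.0, -1.51], "rot": [0.0, 4.0, 0], "gripper": 2}, {"offset": [-1.82, 0.0, -1.86], "rot": [0.0, 5.0, 0.0], "gripper": 2}, {"offset": [-2.23, 0.0, -2.2], "rot": [0.0, 6.0, 0.0], "gripper": 2}, {"offset": [-2.64, 0.0, -2.53], "rot": [0.0, 7.0, 0.0], "gripper": 2}, {"offset": [-3.07, 0.0, -2.84], "rot": [0.0, 8.0, 0.0], "gripper": 2}, {"offset": [-3.51, 0.0, -3.13], "rot": [0.0, 9.0, 0.0], "gripper": 2}, {"offset": [-3.96, 0.0, -3.42], "rot": [0.0, 10.0, 0.0], "gripper": 2}, {"offset": [-4.41, 0.0, -3.69], "rot": [0.0, 11.0, 0.0], "gripper": 2}, {"offset": [-4.88, 0.0, -3.94], "rot": [0.0, 12.0, 0.0], "gripper": 2}]
```

Emit:
step_arm(
  plan=[
    {"offset": [-0.33,0.0,-0.4],"rot": [0.0,1.0,0],"gripper": 2},
    {"offset": [-0.69,0.0,-0.78],"rot": [0.0,2.0,0],"gripper": 2},
    {"offset": [-1.05,0.0,-1.15],"rot": [0.0,3.0,0],"gripper": 2},
    {"offset": [-1.43,0.0,-1.51],"rot": [0.0,4.0,0],"gripper": 2},
    {"offset": [-1.82,0.0,-1.86],"rot": [0.0,5.0,0.0],"gripper": 2},
    {"offset": [-2.23,0.0,-2.2],"rot": [0.0,6.0,0.0],"gripper": 2},
    {"offset": [-2.64,0.0,-2.53],"rot": [0.0,7.0,0.0],"gripper": 2},
    {"offset": [-3.07,0.0,-2.84],"rot": [0.0,8.0,0.0],"gripper": 2},
    {"offset": [-3.51,0.0,-3.13],"rot": [0.0,9.0,0.0],"gripper": 2},
    {"offset": [-3.96,0.0,-3.42],"rot": [0.0,10.0,0.0],"gripper": 2},
    {"offset": [-4.41,0.0,-3.69],"rot": [0.0,11.0,0.0],"gripper": 2},
    {"offset": [-4.88,0.0,-3.94],"rot": [0.0,12.0,0.0],"gripper": 2},
  ],
)

```text
time_s: 6.2
eef_pos: [539.3, 69.3, 224.7]
ee_rot: [-0.212, 0.683, 0.663, 0.22]
force: [-3.5, 5.9, -6.1]
grip_width: 0.27
grip_force: 39.5
```

```bash
python3 - <<'E'
from p import *
chk()
swing(np.r_[np.arange(73,95,2),94.5],'in',8,.5,0,2)
E
```

```text
t 6.2 err mm [ 0.  -0.1  0.4] deg [-0.   0.1 -0.1] F [-3.5  5.9 -6.1] q [-0.29  0.45  1.61  0.62  1.31 -0.49] g 0.27 39.5
[{"offset": [-0.42, 0.0, -0.34], "rot": [0.0, 1.0, 0.0], "gripper": 2}, {"offset": [-0.84, 0.0, -0.66], "rot": [0.0, 2.0, 0.0], "gripper": 2}, {"offset": [-1.28, 0.0, -0.97], "rot": [0.0, 3.0, 0.0], "gripper": 2}, {"offset": [-1.73, 0.0, -1.26], "rot": [0.0, 4.0, 0.0], "gripper": 2}, {"offset": [-2.19, 0.0, -1.54], "rot": [0.0, 5.0, 0.0], "gripper": 2}, {"offset": [-2.66, 0.0, -1.81], "rot": [0.0, 6.0, 0.0], "gripper": 2}, {"offset": [-3.14, 0.0, -2.06], "rot": [0.0, 7.0, 0.0], "gripper": 2}, {"offset": [-3.62, 0.0, -2.29], "rot": [0.0, 8.0, 0.0], "gripper": 2}, {"offset": [-4.12, 0.01, -2.51], "rot": [0.0, 9.0, 0.0], "gripper": 2}, {"offset": [-4.62, 0.01, -2.71], "rot": [0.0, 10.0, 0.0], "gripper": 2}, {"offset": [-5.13, 0.01, -2.9], "rot": [0.0, 11.0, 0.0], "gripper": 2}, {"offset": [-5.52, 0.01, -3.03], "rot": [0.0, 11.7, 0.0], "gripper": 2}]
```

Emit:
step_arm(
  plan=[
    {"offset": [-0.42,0.0,-0.34],"rot": [0.0,1.0,0.0],"gripper": 2},
    {"offset": [-0.84,0.0,-0.66],"rot": [0.0,2.0,0.0],"gripper": 2},
    {"offset": [-1.28,0.0,-0.97],"rot": [0.0,3.0,0.0],"gripper": 2},
    {"offset": [-1.73,0.0,-1.26],"rot": [0.0,4.0,0.0],"gripper": 2},
    {"offset": [-2.19,0.0,-1.54],"rot": [0.0,5.0,0.0],"gripper": 2},
    {"offset": [-2.66,0.0,-1.81],"rot": [0.0,6.0,0.0],"gripper": 2},
    {"offset": [-3.14,0.0,-2.06],"rot": [0.0,7.0,0.0],"gripper": 2},
    {"offset": [-3.62,0.0,-2.29],"rot": [0.0,8.0,0.0],"gripper": 2},
    {"offset": [-4.12,0.01,-2.51],"rot": [0.0,9.0,0.0],"gripper": 2},
    {"offset": [-4.62,0.01,-2.71],"rot": [0.0,10.0,0.0],"gripper": 2},
    {"offset": [-5.13,0.01,-2.9],"rot": [0.0,11.0,0.0],"gripper": 2},
    {"offset": [-5.52,0.01,-3.03],"rot": [0.0,11.7,0.0],"gripper": 2},
  ],
)

```text
time_s: 7.4
eef_pos: [537.5, 6.7, 217.5]
ee_rot: [-0.278, 0.657, 0.638, 0.289]
force: [-5.5, 5.6, -2.4]
grip_width: 0.274
grip_force: 39.4
```

```bash
python3 - <<'E'
from p import *
from h import cam,cv2
chk()
s=cam('scene'); im=s['color'][90:250,250:420]; b2=np.clip(cv2.resize(im,None,fx=3.5,fy=3.5,interpolation=cv2.INTER_CUBIC)*1.5,0,255).astype(np.uint8)
cv2.imwrite('pics/up1.png',b2[...,::-1])
E
```

```text
t 7.4 err mm [ 0.  -0.2  0.6] deg [-0.   0.1 -0.1] F [-5.5  5.6 -2.4] q [-0.45  0.52  1.6   0.74  1.47 -0.67] g 0.274 39.4
```

View pics/up1.png

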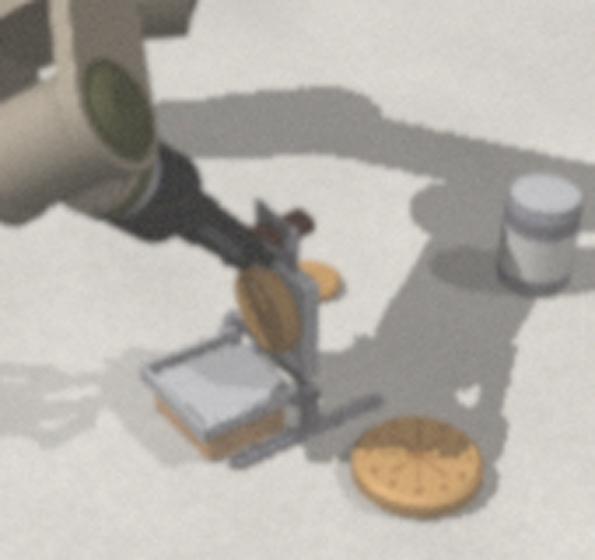

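The biscuit still stands in the upright loose half (270,308) and has not tipped yet. I lean the half a little further.

```bash
python3 - <<'E'
from p import *
swing(np.r_[96,98,100,102,103,[103]*3],'in',8,.5,0,2)
E
```

```text
[{"offset": [-0.35, 0, -0.2], "rot": [0.0, 0.8, 0.0], "gripper": 2}, {"offset": [-0.84, 0, -0.45], "rot": [0.0, 1.8, 0.0], "gripper": 2}, {"offset": [-1.33, 0, -0.68], "rot": [0.0, 2.8, 0.0], "gripper": 2}, {"offset": [-1.83, 0, -0.9], "rot": [0.0, 3.8, 0.0], "gripper": 2}, {"offset": [-2.09, 0, -1.01], "rot": [0.0, 4.3, 0.0], "gripper": 2}, {"offset": [-2.09, 0, -1.01], "rot": [0.0, 4.3, 0.0], "gripper": 2}, {"offset": [-2.09, 0, -1.01], "rot": [0.0, 4.3, 0.0], "gripper": 2}, {"offset": [-2.09, 0, -1.01], "rot": [0.0, 4.3, 0.0], "gripper": 2}]
```

Emit:
step_arm(
  plan=[
    {"offset": [-0.35,0,-0.2],"rot": [0.0,0.8,0.0],"gripper": 2},
    {"offset": [-0.84,0,-0.45],"rot": [0.0,1.8,0.0],"gripper": 2},
    {"offset": [-1.33,0,-0.68],"rot": [0.0,2.8,0.0],"gripper": 2},
    {"offset": [-1.83,0,-0.9],"rot": [0.0,3.8,0.0],"gripper": 2},
    {"offset": [-2.09,0,-1.01],"rot": [0.0,4.3,0.0],"gripper": 2},
    {"offset": [-2.09,0,-1.01],"rot": [0.0,4.3,0.0],"gripper": 2},
    {"offset": [-2.09,0,-1.01],"rot": [0.0,4.3,0.0],"gripper": 2},
    {"offset": [-2.09,0,-1.01],"rot": [0.0,4.3,0.0],"gripper": 2},
  ],
)

```text
time_s: 8.25
eef_pos: [536.8, -15.2, 209.0]
ee_rot: [-0.301, 0.646, 0.627, 0.313]
force: [-7.6, 0.3, -1.4]
grip_width: 0.268
grip_force: 40.4
```

```bash
python3 - <<'E'
from p import *
from h import cam,cv2
chk()
s=cam('scene'); im=s['color'][90:250,250:420]; b2=np.clip(cv2.resize(im,None,fx=3.5,fy=3.5,interpolation=cv2.INTER_CUBIC)*1.5,0,255).astype(np.uint8)
cv2.imwrite('pics/up2.png',b2[...,::-1])
E
```

```text
t 8.25 err mm [ 0.  -0.5  0.6] deg [-0.  -0.  -0.1] F [-7.6  0.3 -1.4] q [-0.5   0.56  1.6   0.78  1.52 -0.73] g 0.268 40.4
```

View pics/up2.png

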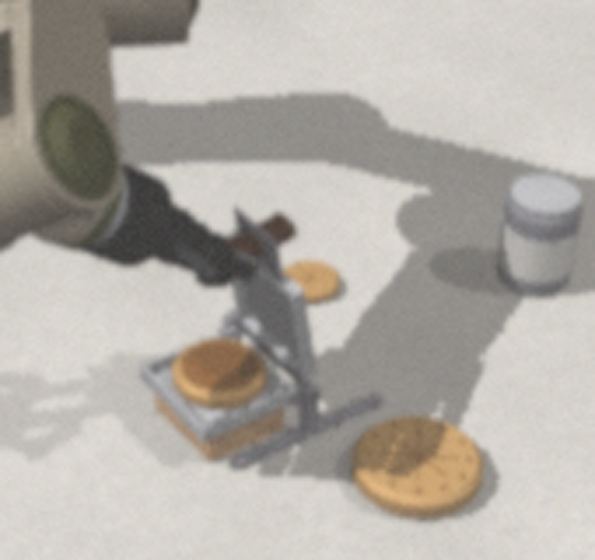

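The biscuit has dropped into the fixed half with its plain brown face up (220,370). Next I change grips.

```bash
cat >> p.py <<'E'
def back(t,b): return t[0]-b*t[1].as_matrix()[:,2],t[1]
def path(wps):
    """[(pose,nrows),...] from commanded pose"""
    out=[]; a=load()
    for b,n in wps:
        S=Slerp([0,1],R.concatenate([a[1],b[1]])); out+=[(a[0]+(b[0]-a[0])*s,S(s)) for s in np.arange(1,n+1)/n]; a=b
    return out
E
python3 - <<'E'
from p import *
cur=load(); O1=tool(grip(103,'out',8),-38.5)
rows(path([(cur,2),(back(cur,70),4),(tool(np.array([0,-20,300]),15),6)]),5)
rows(path([(back(O1,70),7),(O1,5)]),5)
E
```

```text
[{"offset": [0.0, 0.0, 0.0], "rot": [0.0, 0.0, 0.0], "gripper": 5}, {"offset": [0.0, 0.0, 0.0], "rot": [0.0, 0.0, 0.0], "gripper": 5}, {"offset": [0.0, 0, -1.75], "rot": [0.0, 0.0, 0.0], "gripper": 5}, {"offset": [0, 0.0, -3.5], "rot": [0.0, 0.0, 0.0], "gripper": 5}, {"offset": [0, 0, -5.25], "rot": [0.0, 0.0, 0.0], "gripper": 5}, {"offset": [0, 0, -7.0], "rot": [0.0, 0.0, 0.0], "gripper": 5}, {"offset": [2.44, 0.0, -6.61], "rot": [0.0, -6.1, 0.0], "gripper": 5}, {"offset": [4.88, 0.0, -6.22], "rot": [0.0, -12.2, 0.0], "gripper": 5}, {"offset": [7.33, 0.0, -5.84], "rot": [0.0, -18.3, 0.0], "gripper": 5}, {"offset": [9.77, 0.0, -5.45], "rot": [0.0, -24.3, 0.0], "gripper": 5}, {"offset": [12.21, 0.0, -5.06], "rot": [0.0, -30.4, 0.0], "gripper": 5}, {"offset": [14.65, 0.0, -4.67], "rot": [0.0, -36.5, 0.0], "gripper": 5}]
[{"offset": [1.28, 0, 1.37], "rot": [0.0, -7.6, 0], "gripper": 5}, {"offset": [2.57, 0, 2.74], "rot": [0.0, -15.3, 0], "gripper": 5}, {"offset": [3.85, 0, 4.12], "rot": [0.0, -22.9, 0], "gripper": 5}, {"offset": [5.13, 0, 5.49], "rot": [0.0, -30.6, 0], "gripper": 5}, {"offset": [6.42, 0, 6.86], "rot": [0.0, -38.2, 0], "gripper": 5}, {"offset": [7.7, 0, 8.23], "rot": [0.0, -45.9, 0], "gripper": 5}, {"offset": [8.98, 0, 9.6], "rot": [0.0, -53.5, 0], "gripper": 5}, {"offset": [7.86, -0.01, 10.44], "rot": [0.0, -53.5, 0], "gripper": 5}, {"offset": [6.73, -0.01, 11.27], "rot": [0.0, -53.5, 0], "gripper": 5}, {"offset": [5.61, -0.01, 12.1], "rot": [0.0, -53.5, 0], "gripper": 5}, {"offset": [4.48, -0.01, 12.93], "rot": [0.0, -53.5, 0], "gripper": 5}, {"offset": [3.36, -0.01, 13.77], "rot": [0.0, -53.5, 0], "gripper": 5}]
```

Emit:
step_arm(
  plan=[
    {"offset": [0,0,0],"rot": [0,0,0],"gripper": 5},
    {"offset": [0,0,0],"rot": [0,0,0],"gripper": 5},
    {"offset": [0,0,-1.75],"rot": [0,0,0],"gripper": 5},
    {"offset": [0,0,-3.5],"rot": [0,0,0],"gripper": 5},
    {"offset": [0,0,-5.25],"rot": [0,0,0],"gripper": 5},
    {"offset": [0,0,-7.0],"rot": [0,0,0],"gripper": 5},
    {"offset": [2.44,0,-6.61],"rot": [0,-6.1,0],"gripper": 5},
    {"offset": [4.88,0,-6.22],"rot": [0,-12.2,0],"gripper": 5},
    {"offset": [7.33,0,-5.84],"rot": [0,-18.3,0],"gripper": 5},
    {"offset": [9.77,0,-5.45],"rot": [0,-24.3,0],"gripper": 5},
    {"offset": [12.21,0,-5.06],"rot": [0,-30.4,0],"gripper": 5},
    {"offset": [14.65,0,-4.67],"rot": [0,-36.5,0],"gripper": 5},
  ],
)

```text
time_s: 9.5
eef_pos: [538.7, 40.2, 354.1]
ee_rot: [-0.087, 0.712, 0.69, 0.095]
force: [-0.5, -0.3, -0.9]
grip_width: 0.587
grip_force: 0.0
```

```bash
python3 - <<'E'
from h import *
s=cam('scene'); W=cloud(s)
hsv=cv2.cvtColor(s['color'],cv2.COLOR_RGB2HSV)
T=(W-[539.5,73.8,0])@R.from_euler('z',-1.8,degrees=True).as_matrix()
k=(abs(T[...,0])<45)&(T[...,1]<-8)&(T[...,1]>-102)&(T[...,2]>30)&(T[...,2]<75)&(hsv[...,1]>110)
v,u=np.nonzero(k); p=T[k]; print('bisc',k.sum(),np.percentile(p,[2,50,98],axis=0).round(0).tolist())
top=p[p[:,2]>np.percentile(p[:,2],50)]; A=np.c_[top[:,:2],np.ones(len(top))]; print('plane',np.linalg.lstsq(A,top[:,2],rcond=None)[0].round(3),top.mean(0).round(1))
# plate/leaf points
k=(abs(T[...,0])<29)&(abs(T[...,1])<60)&(T[...,2]>90)&(T[...,2]<215)
q=T[k]; print(len(q)); 
th=np.degrees(np.arctan2(q[:,2]-50,q[:,1])); r=np.hypot(q[:,2]-50,q[:,1])
for a in range(60,190,10):
    j=(r>a)&(r<=a+10)
    if j.sum()>3: print(a,j.sum(),np.percentile(th[j],[10,50,90]).round(1))
E
```

```text
bisc 174 [[-29.0, -83.0, 55.0], [0.0, -57.0, 59.0], [28.0, -22.0, 64.0]]
plane [-3.0000e-03 -1.3000e-02  5.9928e+01] [  1.9 -58.6  60.7]
359
60 19 [88.  89.5 91.2]
70 21 [90.1 91.  91.8]
80 6 [91.2 92.6 93.1]
100 28 [96.2 98.  99.7]
110 18 [95.9 97.3 98.2]
120 12 [ 97.3  97.9 104.1]
130 94 [ 91.1 100.6 110.1]
140 100 [ 86.6  97.6 107.3]
150 16 [97.3 98.3 98.6]
```

The biscuit lies flat and centred, with its top at about 60 mm where 57.5 is expected. The leaf stands near 100°, so I replan the outer approach for 101°.

```bash
python3 - <<'E'
from p import *
p,r=tool(np.array([0,-20,300]),15); json.dump([*p,*r.as_quat()],open(F,'w')); chk()
O1=tool(grip(101,'out',8),-39.5)
rows(path([(back(O1,70),7),(O1,5)]),5)
swing([101]*5+[102,104,106,108,110,112,114],'out',8,.5,180,2)
E
```

```text
t 9.55 err mm [0.5 3.4 5.4] deg [-0.6 -0.5 -0.3] F [0.2 4.1 3.7] q [-0.22  0.31  1.38  0.25  1.49 -0.22] g 0.585 0.0
[{"offset": [1.37, 0.0, 1.42], "rot": [0, -7.8, 0.0], "gripper": 5}, {"offset": [2.73, 0.0, 2.83], "rot": [0.0, -15.6, 0.0], "gripper": 5}, {"offset": [4.1, 0.0, 4.25], "rot": [0.0, -23.4, 0.0], "gripper": 5}, {"offset": [5.47, 0, 5.66], "rot": [0.0, -31.1, 0], "gripper": 5}, {"offset": [6.84, 0.0, 7.08], "rot": [0, -38.9, 0.0], "gripper": 5}, {"offset": [8.2, 0.0, 8.5], "rot": [0, -46.7, 0.0], "gripper": 5}, {"offset": [9.57, 0.0, 9.91], "rot": [0.0, -54.5, 0.0], "gripper": 5}, {"offset": [8.43, 0.0, 10.73], "rot": [0, -54.5, 0.0], "gripper": 5}, {"offset": [7.29, 0.0, 11.54], "rot": [0, -54.5, 0.0], "gripper": 5}, {"offset": [6.15, 0.0, 12.35], "rot": [0, -54.5, 0.0], "gripper": 5}, {"offset": [5.01, 0.0, 13.17], "rot": [0, -54.5, 0.0], "gripper": 5}, {"offset": [3.87, 0.0, 13.98], "rot": [0, -54.5, 0.0], "gripper": 5}]
[{"offset": [0, 0.0, 0], "rot": [0.0, 0.0, 0.0], "gripper": 2}, {"offset": [0, 0.0, 0], "rot": [0.0, 0.0, 0.0], "gripper": 2}, {"offset": [0, 0.0, 0], "rot": [0.0, 0.0, 0.0], "gripper": 2}, {"offset": [0, 0.0, 0], "rot": [0.0, 0.0, 0.0], "gripper": 2}, {"offset": [0, 0.0, 0], "rot": [0.0, 0.0, 0.0], "gripper": 2}, {"offset": [-0.23, 0.0, 0.14], "rot": [0, 0.5, 0.0], "gripper": 2}, {"offset": [-0.7, 0.0, 0.44], "rot": [0, 1.5, 0.0], "gripper": 2}, {"offset": [-1.15, 0.0, 0.76], "rot": [0, 2.5, 0.0], "gripper": 2}, {"offset": [-1.58, 0.0, 1.09], "rot": [0.0, 3.5, 0.0], "gripper": 2}, {"offset": [-2.01, 0.0, 1.43], "rot": [0, 4.5, 0.0], "gripper": 2}, {"offset": [-2.43, 0.0, 1.79], "rot": [0, 5.5, 0.0], "gripper": 2}, {"offset": [-2.83, 0.0, 2.16], "rot": [0, 6.5, 0.0], "gripper": 2}]
```

```bash
python3 - <<'E'
from p import *
p,r=tool(np.array([0,-20,300]),15); json.dump([*p,*r.as_quat()],open(F,'w'))
O1=tool(grip(101,'out',5),-39.5)
rows(path([(back(O1,70),7),(O1,5)]),5)
E
```

```text
[{"offset": [1.41, 0.0, 1.42], "rot": [0, -7.8, 0.0], "gripper": 5}, {"offset": [2.82, 0, 2.84], "rot": [0.0, -15.6, 0.0], "gripper": 5}, {"offset": [4.23, 0.0, 4.26], "rot": [0.0, -23.4, 0.0], "gripper": 5}, {"offset": [5.64, 0, 5.68], "rot": [0.0, -31.1, 0], "gripper": 5}, {"offset": [7.05, 0.0, 7.1], "rot": [0, -38.9, 0.0], "gripper": 5}, {"offset": [8.46, 0, 8.52], "rot": [0, -46.7, 0.0], "gripper": 5}, {"offset": [9.87, 0.0, 9.93], "rot": [0.0, -54.5, 0.0], "gripper": 5}, {"offset": [8.73, 0.0, 10.75], "rot": [0, -54.5, 0.0], "gripper": 5}, {"offset": [7.59, 0.0, 11.56], "rot": [0, -54.5, 0.0], "gripper": 5}, {"offset": [6.45, 0.0, 12.37], "rot": [0, -54.5, 0.0], "gripper": 5}, {"offset": [5.31, 0.0, 13.19], "rot": [0, -54.5, 0.0], "gripper": 5}, {"offset": [4.17, 0.0, 14.0], "rot": [0, -54.5, 0.0], "gripper": 5}]
```

Emit:
step_arm(
  plan=[
    {"offset": [1.41,0,1.42],"rot": [0,-7.8,0],"gripper": 5},
    {"offset": [2.82,0,2.84],"rot": [0,-15.6,0],"gripper": 5},
    {"offset": [4.23,0,4.26],"rot": [0,-23.4,0],"gripper": 5},
    {"offset": [5.64,0,5.68],"rot": [0,-31.1,0],"gripper": 5},
    {"offset": [7.05,0,7.1],"rot": [0,-38.9,0],"gripper": 5},
    {"offset": [8.46,0,8.52],"rot": [0,-46.7,0],"gripper": 5},
    {"offset": [9.87,0,9.93],"rot": [0,-54.5,0],"gripper": 5},
    {"offset": [8.73,0,10.75],"rot": [0,-54.5,0],"gripper": 5},
    {"offset": [7.59,0,11.56],"rot": [0,-54.5,0],"gripper": 5},
    {"offset": [6.45,0,12.37],"rot": [0,-54.5,0],"gripper": 5},
    {"offset": [5.31,0,13.19],"rot": [0,-54.5,0],"gripper": 5},
    {"offset": [4.17,0,14.0],"rot": [0,-54.5,0],"gripper": 5},
  ],
)

```text
time_s: 10.75
eef_pos: [541.5, 115.9, 227.7]
ee_rot: [0.235, 0.677, 0.655, -0.241]
force: [0.1, 0.2, -0.0]
grip_width: 0.584
grip_force: 0.0
```

```bash
python3 - <<'E'
from p import *
from h import cam,cv2
chk()
s=cam('scene'); im=s['color'][90:250,250:420]; b2=np.clip(cv2.resize(im,None,fx=3.5,fy=3.5,interpolation=cv2.INTER_CUBIC)*1.5,0,255).astype(np.uint8)
cv2.imwrite('pics/up3.png',b2[...,::-1])
swing([101]*5+[102,104,106,108,110,112,114],'out',5,.5,180,2)
E
```

```text
t 10.75 err mm [ 0.6 -0.4 -0.1] deg [-0.1  0.2  0.1] F [ 0.1  0.2 -0. ] q [ 0.2   0.57  1.44 -0.68  1.38  0.46] g 0.584 0.0
[{"offset": [0, 0.0, 0], "rot": [0.0, 0.0, 0.0], "gripper": 2}, {"offset": [0, 0.0, 0], "rot": [0.0, 0.0, 0.0], "gripper": 2}, {"offset": [0, 0.0, 0], "rot": [0.0, 0.0, 0.0], "gripper": 2}, {"offset": [0, 0.0, 0], "rot": [0.0, 0.0, 0.0], "gripper": 2}, {"offset": [0, 0.0, 0], "rot": [0.0, 0.0, 0.0], "gripper": 2}, {"offset": [-0.24, 0.0, 0.14], "rot": [0, 0.5, 0.0], "gripper": 2}, {"offset": [-0.71, 0.0, 0.44], "rot": [0, 1.5, 0.0], "gripper": 2}, {"offset": [-1.17, 0.0, 0.75], "rot": [0, 2.5, 0.0], "gripper": 2}, {"offset": [-1.61, 0.0, 1.07], "rot": [0.0, 3.5, 0.0], "gripper": 2}, {"offset": [-2.05, 0.0, 1.41], "rot": [0, 4.5, 0.0], "gripper": 2}, {"offset": [-2.47, 0, 1.76], "rot": [0, 5.5, 0.0], "gripper": 2}, {"offset": [-2.89, 0.0, 2.12], "rot": [0, 6.5, 0.0], "gripper": 2}]
```

View pics/up3.png

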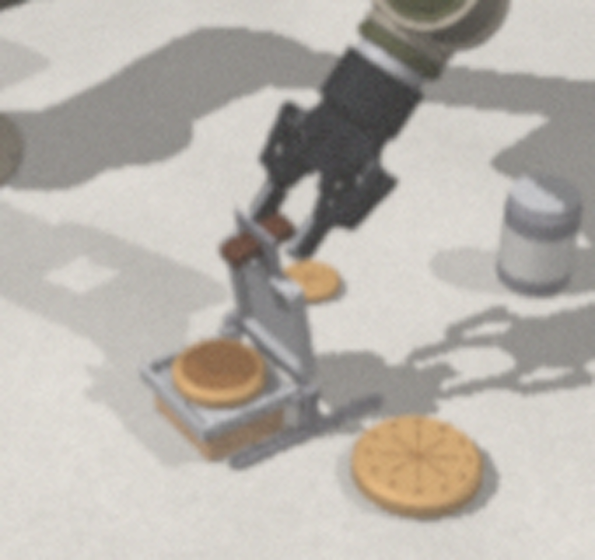

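The fingers straddle the outer grip at about (280,228), and the biscuit lies plain side up. I close and swing.

Emit:
step_arm(
  plan=[
    {"offset": [0,0,0],"rot": [0,0,0],"gripper": 2},
    {"offset": [0,0,0],"rot": [0,0,0],"gripper": 2},
    {"offset": [0,0,0],"rot": [0,0,0],"gripper": 2},
    {"offset": [0,0,0],"rot": [0,0,0],"gripper": 2},
    {"offset": [0,0,0],"rot": [0,0,0],"gripper": 2},
    {"offset": [-0.24,0,0.14],"rot": [0,0.5,0],"gripper": 2},
    {"offset": [-0.71,0,0.44],"rot": [0,1.5,0],"gripper": 2},
    {"offset": [-1.17,0,0.75],"rot": [0,2.5,0],"gripper": 2},
    {"offset": [-1.61,0,1.07],"rot": [0,3.5,0],"gripper": 2},
    {"offset": [-2.05,0,1.41],"rot": [0,4.5,0],"gripper": 2},
    {"offset": [-2.47,0,1.76],"rot": [0,5.5,0],"gripper": 2},
    {"offset": [-2.89,0,2.12],"rot": [0,6.5,0],"gripper": 2},
  ],
)

```text
time_s: 12.0
eef_pos: [539.8, 81.3, 230.4]
ee_rot: [0.197, 0.689, 0.667, -0.202]
force: [-4.5, 4.4, 5.4]
grip_width: 0.272
grip_force: 41.1
```

```bash
python3 - <<'E'
from p import *
chk()
swing(np.arange(116,140,2),'out',5,.5,180,2)
swing(np.arange(140,164,2),'out',5,.5,180,2)
E
```

```text
t 12.0 err mm [0.1 0.8 0.7] deg [-0.1  0.2  0.1] F [-4.5  4.4  5.4] q [ 0.12  0.51  1.49 -0.59  1.29  0.36] g 0.272 41.1
[{"offset": [-0.43, 0.0, 0.33], "rot": [0, 1.0, 0], "gripper": 2}, {"offset": [-0.86, 0.0, 0.67], "rot": [0, 2.0, 0], "gripper": 2}, {"offset": [-1.28, 0.0, 1.03], "rot": [0, 3.0, 0], "gripper": 2}, {"offset": [-1.68, 0.0, 1.4], "rot": [0, 4.0, 0], "gripper": 2}, {"offset": [-2.07, 0.0, 1.78], "rot": [0, 5.0, 0], "gripper": 2}, {"offset": [-2.45, 0.0, 2.17], "rot": [0, 6.0, 0.0], "gripper": 2}, {"offset": [-2.81, 0.0, 2.57], "rot": [0, 7.0, 0.0], "gripper": 2}, {"offset": [-3.16, 0.0, 2.98], "rot": [0, 8.0, 0.0], "gripper": 2}, {"offset": [-3.49, 0.0, 3.41], "rot": [0, 9.0, 0.0], "gripper": 2}, {"offset": [-3.81, 0.0, 3.84], "rot": [0, 10.0, 0.0], "gripper": 2}, {"offset": [-4.12, 0.0, 4.29], "rot": [0, 11.0, 0], "gripper": 2}, {"offset": [-4.4, 0.0, 4.74], "rot": [0, 12.0, 0.0], "gripper": 2}]
[{"offset": [-0.37, 0.0, 0.39], "rot": [0, 1.0, 0], "gripper": 2}, {"offset": [-0.72, 0.0, 0.79], "rot": [0, 2.0, 0], "gripper": 2}, {"offset": [-1.05, 0.0, 1.21], "rot": [0, 3.0, 0], "gripper": 2}, {"offset": [-1.37, 0.0, 1.63], "rot": [0, 4.0, 0], "gripper": 2}, {"offset": [-1.68, 0.0, 2.07], "rot": [0, 5.0, 0.0], "gripper": 2}, {"offset": [-1.97, 0.0, 2.51], "rot": [0, 6.0, 0.0], "gripper": 2}, {"offset": [-2.24, 0.0, 2.96], "rot": [0, 7.0, 0], "gripper": 2}, {"offset": [-2.5, 0.0, 3.42], "rot": [0, 8.0, 0.0], "gripper": 2}, {"offset": [-2.75, 0, 3.88], "rot": [0, 9.0, 0], "gripper": 2}, {"offset": [-2.98, 0.0, 4.35], "rot": [0, 10.0, 0], "gripper": 2}, {"offset": [-3.19, 0.0, 4.83], "rot": [0, 11.0, 0], "gripper": 2}, {"offset": [-3.38, 0.0, 5.31], "rot": [0, 12.0, 0.0], "gripper": 2}]
```

Emit:
step_arm(
  plan=[
    {"offset": [-0.43,0,0.33],"rot": [0,1.0,0],"gripper": 2},
    {"offset": [-0.86,0,0.67],"rot": [0,2.0,0],"gripper": 2},
    {"offset": [-1.28,0,1.03],"rot": [0,3.0,0],"gripper": 2},
    {"offset": [-1.68,0,1.4],"rot": [0,4.0,0],"gripper": 2},
    {"offset": [-2.07,0,1.78],"rot": [0,5.0,0],"gripper": 2},
    {"offset": [-2.45,0,2.17],"rot": [0,6.0,0],"gripper": 2},
    {"offset": [-2.81,0,2.57],"rot": [0,7.0,0],"gripper": 2},
    {"offset": [-3.16,0,2.98],"rot": [0,8.0,0],"gripper": 2},
    {"offset": [-3.49,0,3.41],"rot": [0,9.0,0],"gripper": 2},
    {"offset": [-3.81,0,3.84],"rot": [0,10.0,0],"gripper": 2},
    {"offset": [-4.12,0,4.29],"rot": [0,11.0,0],"gripper": 2},
    {"offset": [-4.4,0,4.74],"rot": [0,12.0,0],"gripper": 2},
  ],
)

```text
time_s: 13.2
eef_pos: [537.8, 18.2, 214.4]
ee_rot: [0.127, 0.706, 0.684, -0.13]
force: [-4.9, 1.6, 6.1]
grip_width: 0.273
grip_force: 41.9
```

Emit:
step_arm(
  plan=[
    {"offset": [-0.37,0,0.39],"rot": [0,1.0,0],"gripper": 2},
    {"offset": [-0.72,0,0.79],"rot": [0,2.0,0],"gripper": 2},
    {"offset": [-1.05,0,1.21],"rot": [0,3.0,0],"gripper": 2},
    {"offset": [-1.37,0,1.63],"rot": [0,4.0,0],"gripper": 2},
    {"offset": [-1.68,0,2.07],"rot": [0,5.0,0],"gripper": 2},
    {"offset": [-1.97,0,2.51],"rot": [0,6.0,0],"gripper": 2},
    {"offset": [-2.24,0,2.96],"rot": [0,7.0,0],"gripper": 2},
    {"offset": [-2.5,0,3.42],"rot": [0,8.0,0],"gripper": 2},
    {"offset": [-2.75,0,3.88],"rot": [0,9.0,0],"gripper": 2},
    {"offset": [-2.98,0,4.35],"rot": [0,10.0,0],"gripper": 2},
    {"offset": [-3.19,0,4.83],"rot": [0,11.0,0],"gripper": 2},
    {"offset": [-3.38,0,5.31],"rot": [0,12.0,0],"gripper": 2},
  ],
)

```text
time_s: 14.4
eef_pos: [536.3, -32.6, 176.7]
ee_rot: [0.055, 0.716, 0.694, -0.055]
force: [-3.9, -0.6, 5.1]
grip_width: 0.273
grip_force: 42.4
```

```bash
python3 - <<'E'
from p import *
chk()
swing([163.5,165,166.5,168,169.3,170.6,171.8,173,174,175,176,177],'out',5,.5,180,2)
E
```

```text
t 14.4 err mm [0.1 0.1 0.2] deg [-0.1  0.1  0. ] F [-3.9 -0.6  5.1] q [-0.23  0.48  1.62 -0.18  1.02 -0.1 ] g 0.273 42.4
[{"offset": [-0.21, 0, 0.33], "rot": [0, 0.8, 0], "gripper": 2}, {"offset": [-0.41, 0.0, 0.67], "rot": [0, 1.5, 0], "gripper": 2}, {"offset": [-0.6, 0.0, 1.01], "rot": [0, 2.3, 0.0], "gripper": 2}, {"offset": [-0.78, 0.0, 1.35], "rot": [0, 3.0, 0.0], "gripper": 2}, {"offset": [-0.93, 0.0, 1.65], "rot": [0, 3.7, 0], "gripper": 2}, {"offset": [-1.08, 0, 1.95], "rot": [0, 4.3, 0.0], "gripper": 2}, {"offset": [-1.2, 0.0, 2.23], "rot": [0, 4.9, 0.0], "gripper": 2}, {"offset": [-1.33, 0.0, 2.51], "rot": [0, 5.5, 0.0], "gripper": 2}, {"offset": [-1.42, 0.0, 2.75], "rot": [0, 6.0, 0], "gripper": 2}, {"offset": [-1.51, 0.0, 2.99], "rot": [0, 6.5, 0], "gripper": 2}, {"offset": [-1.6, 0.0, 3.23], "rot": [0, 7.0, 0], "gripper": 2}, {"offset": [-1.69, 0, 3.47], "rot": [0, 7.5, 0], "gripper": 2}]
```

Emit:
step_arm(
  plan=[
    {"offset": [-0.21,0,0.33],"rot": [0,0.8,0],"gripper": 2},
    {"offset": [-0.41,0,0.67],"rot": [0,1.5,0],"gripper": 2},
    {"offset": [-0.6,0,1.01],"rot": [0,2.3,0],"gripper": 2},
    {"offset": [-0.78,0,1.35],"rot": [0,3.0,0],"gripper": 2},
    {"offset": [-0.93,0,1.65],"rot": [0,3.7,0],"gripper": 2},
    {"offset": [-1.08,0,1.95],"rot": [0,4.3,0],"gripper": 2},
    {"offset": [-1.2,0,2.23],"rot": [0,4.9,0],"gripper": 2},
    {"offset": [-1.33,0,2.51],"rot": [0,5.5,0],"gripper": 2},
    {"offset": [-1.42,0,2.75],"rot": [0,6.0,0],"gripper": 2},
    {"offset": [-1.51,0,2.99],"rot": [0,6.5,0],"gripper": 2},
    {"offset": [-1.6,0,3.23],"rot": [0,7.0,0],"gripper": 2},
    {"offset": [-1.69,0,3.47],"rot": [0,7.5,0],"gripper": 2},
  ],
)

```text
time_s: 15.6
eef_pos: [535.6, -54.7, 144.8]
ee_rot: [0.009, 0.718, 0.696, -0.009]
force: [-4.1, -1.1, 5.5]
grip_width: 0.27
grip_force: 42.7
```

```bash
python3 - <<'E'
from p import *
chk()
swing(np.linspace(177.3,180,10),'out',5,.5,180,2)
E
```

```text
t 15.6 err mm [ 0.2  0.1 -0.1] deg [-0.1  0.1  0. ] F [-4.1 -1.1  5.5] q [-0.31  0.52  1.65 -0.03  0.97 -0.26] g 0.27 42.7
[{"offset": [-0.03, 0.0, 0.07], "rot": [0, 0.2, 0], "gripper": 2}, {"offset": [-0.06, 0.0, 0.14], "rot": [0, 0.3, 0.0], "gripper": 2}, {"offset": [-0.1, 0.0, 0.21], "rot": [0, 0.5, 0.0], "gripper": 2}, {"offset": [-0.13, 0.0, 0.28], "rot": [0, 0.6, 0.0], "gripper": 2}, {"offset": [-0.16, 0.0, 0.35], "rot": [0, 0.8, 0], "gripper": 2}, {"offset": [-0.19, 0.0, 0.42], "rot": [0, 0.9, 0.0], "gripper": 2}, {"offset": [-0.22, 0.0, 0.49], "rot": [0, 1.0, 0], "gripper": 2}, {"offset": [-0.25, 0.0, 0.56], "rot": [0, 1.2, 0], "gripper": 2}, {"offset": [-0.28, 0.0, 0.63], "rot": [0, 1.3, 0.0], "gripper": 2}, {"offset": [-0.31, 0.0, 0.7], "rot": [0, 1.5, 0], "gripper": 2}]
```

Emit:
step_arm(
  plan=[
    {"offset": [-0.03,0,0.07],"rot": [0,0.2,0],"gripper": 2},
    {"offset": [-0.06,0,0.14],"rot": [0,0.3,0],"gripper": 2},
    {"offset": [-0.1,0,0.21],"rot": [0,0.5,0],"gripper": 2},
    {"offset": [-0.13,0,0.28],"rot": [0,0.6,0],"gripper": 2},
    {"offset": [-0.16,0,0.35],"rot": [0,0.8,0],"gripper": 2},
    {"offset": [-0.19,0,0.42],"rot": [0,0.9,0],"gripper": 2},
    {"offset": [-0.22,0,0.49],"rot": [0,1.0,0],"gripper": 2},
    {"offset": [-0.25,0,0.56],"rot": [0,1.2,0],"gripper": 2},
    {"offset": [-0.28,0,0.63],"rot": [0,1.3,0],"gripper": 2},
    {"offset": [-0.31,0,0.7],"rot": [0,1.5,0],"gripper": 2},
  ],
)

```text
time_s: 16.6
eef_pos: [535.5, -58.0, 137.9]
ee_rot: [0.0, 0.718, 0.696, 0.001]
force: [-5.0, -3.6, 5.5]
grip_width: 0.27
grip_force: 42.8
```

```bash
python3 - <<'E'
from p import *
chk()
p,r=load(); rows([(p+[0,0,-a],r) for a in (.5,1,1.5,2)],2)
E
```

```text
t 16.6 err mm [ 0.2  0.1 -0.1] deg [-0.1  0.   0. ] F [-5.  -3.6  5.5] q [-0.33  0.53  1.65  0.    0.96 -0.29] g 0.27 42.8
[{"offset": [0.0, 0.0, 0.05], "rot": [0.0, 0.0, 0.0], "gripper": 2}, {"offset": [0.0, 0.0, 0.1], "rot": [0.0, 0.0, 0.0], "gripper": 2}, {"offset": [0.0, 0.0, 0.15], "rot": [0.0, 0.0, 0.0], "gripper": 2}, {"offset": [0.0, 0.0, 0.2], "rot": [0.0, 0.0, 0.0], "gripper": 2}]
```

Emit:
step_arm(
  plan=[
    {"offset": [0,0,0.05],"rot": [0,0,0],"gripper": 2},
    {"offset": [0,0,0.1],"rot": [0,0,0],"gripper": 2},
    {"offset": [0,0,0.15],"rot": [0,0,0],"gripper": 2},
    {"offset": [0,0,0.2],"rot": [0,0,0],"gripper": 2},
  ],
)

```text
time_s: 17.0
eef_pos: [535.5, -58.4, 136.3]
ee_rot: [0.001, 0.718, 0.696, 0.0]
force: [-8.4, -4.4, 12.5]
grip_width: 0.271
grip_force: 43.7
```

```bash
python3 - <<'E'
from p import *
chk()
p,r=load(); rows([(p+[0,0,-a],r) for a in (.5,1,1.5,2)],2)
E
```

```text
t 17.0 err mm [ 0.2 -0.3  0.3] deg [-0.1 -0.   0. ] F [-8.4 -4.4 12.5] q [-0.33  0.53  1.65  0.    0.96 -0.29] g 0.271 43.7
[{"offset": [0.0, 0.0, 0.05], "rot": [0.0, 0.0, 0.0], "gripper": 2}, {"offset": [0.0, 0.0, 0.1], "rot": [0.0, 0.0, 0.0], "gripper": 2}, {"offset": [0.0, 0.0, 0.15], "rot": [0.0, 0.0, 0.0], "gripper": 2}, {"offset": [0.0, 0.0, 0.2], "rot": [0.0, 0.0, 0.0], "gripper": 2}]
```

Emit:
step_arm(
  plan=[
    {"offset": [0,0,0.05],"rot": [0,0,0],"gripper": 2},
    {"offset": [0,0,0.05],"rot": [0,0,0],"gripper": 2},
  ],
)

```text
time_s: 17.2
eef_pos: [535.5, -58.3, 136.2]
ee_rot: [0.001, 0.718, 0.696, 0.0]
force: [-8.2, -4.8, 12.8]
grip_width: 0.273
grip_force: 43.9
```

```bash
python3 - <<'E'
from p import *
p,r=load(); p=p+[0,0,1.5]; json.dump([*p,*r.as_quat()],open(F,'w')); chk()
# release, rise, go over the boss
b=np.array([0,-55,0.]); 
up=tool(b+[0,0,150],0)
rows(path([((p,r),2),((p+[0,0,60],r),4),(tool(b+[0,0,72.5+19+25],0),6)]),[5]*6+[0]*6)
E
```

```text
t 17.2 err mm [ 0.2 -0.3  0.8] deg [-0.1 -0.   0. ] F [-8.2 -4.8 12.8] q [-0.33  0.53  1.65  0.    0.96 -0.29] g 0.273 43.9
[{"offset": [0.0, 0.0, 0.0], "rot": [0.0, 0.0, 0.0], "gripper": 5}, {"offset": [0.0, 0.0, 0.0], "rot": [0.0, 0.0, 0.0], "gripper": 5}, {"offset": [0, 0, -1.5], "rot": [0.0, 0.0, 0.0], "gripper": 5}, {"offset": [0, 0, -3.0], "rot": [0.0, 0.0, 0.0], "gripper": 5}, {"offset": [0, 0, -4.5], "rot": [0.0, 0.0, 0.0], "gripper": 5}, {"offset": [0, 0, -6.0], "rot": [0.0, 0.0, 0.0], "gripper": 5}, {"offset": [1.28, 0.0, -5.58], "rot": [0, 0.0, 0.0], "gripper": 0}, {"offset": [2.57, 0, -5.17], "rot": [0, 0.0, 0.0], "gripper": 0}, {"offset": [3.85, 0.0, -4.75], "rot": [0, 0.0, 0.0], "gripper": 0}, {"offset": [5.13, 0.0, -4.34], "rot": [0, 0.0, 0.0], "gripper": 0}, {"offset": [6.41, 0.0, -3.92], "rot": [0, 0.0, 0], "gripper": 0}, {"offset": [7.7, 0.0, -3.5], "rot": [0, 0.0, 0], "gripper": 0}]
```

Emit:
step_arm(
  plan=[
    {"offset": [0,0,0],"rot": [0,0,0],"gripper": 5},
    {"offset": [0,0,0],"rot": [0,0,0],"gripper": 5},
    {"offset": [0,0,-1.5],"rot": [0,0,0],"gripper": 5},
    {"offset": [0,0,-3.0],"rot": [0,0,0],"gripper": 5},
    {"offset": [0,0,-4.5],"rot": [0,0,0],"gripper": 5},
    {"offset": [0,0,-6.0],"rot": [0,0,0],"gripper": 5},
    {"offset": [1.28,0,-5.58],"rot": [0,0,0],"gripper": 0},
    {"offset": [2.57,0,-5.17],"rot": [0,0,0],"gripper": 0},
    {"offset": [3.85,0,-4.75],"rot": [0,0,0],"gripper": 0},
    {"offset": [5.13,0,-4.34],"rot": [0,0,0],"gripper": 0},
    {"offset": [6.41,0,-3.92],"rot": [0,0,0],"gripper": 0},
    {"offset": [7.7,0,-3.5],"rot": [0,0,0],"gripper": 0},
  ],
)

```text
time_s: 18.4
eef_pos: [537.8, 20.3, 169.6]
ee_rot: [-0.0, 0.718, 0.696, 0.001]
force: [0.5, 0.4, -0.3]
grip_width: -0.006
grip_force: 0.0
```

```bash
python3 - <<'E'
from p import *
from h import cam,cv2,cloud
chk()
s=cam('scene'); im=s['color'][110:250,270:390]; b2=np.clip(cv2.resize(im,None,fx=4,fy=4,interpolation=cv2.INTER_CUBIC)*1.5,0,255).astype(np.uint8)
cv2.imwrite('pics/shut.png',b2[...,::-1])
W=cloud(s); T=(W-[539.5,73.8,0])@R.from_euler('z',-1.8,degrees=True).as_matrix()
for y0 in range(-155,0,15):
    k=(abs(T[...,0])<48)&(T[...,1]>y0)&(T[...,1]<y0+15)&(T[...,2]>45)&(T[...,2]<72)
    if k.sum()>3: print(y0,k.sum(),np.percentile(T[k][:,2],[10,50,90]).round(1))
rows(line(tool(np.array([0,-55,72.5+19+3]),0),4),0)
E
```

```text
t 18.4 err mm [ 0.1  1.5 -0.9] deg [-0.   0.1  0. ] F [ 0.5  0.4 -0.3] q [-0.18  0.48  1.63  0.    1.03 -0.15] g -0.006 0.0
-155 49 [57.5 60.  63.3]
-140 65 [57.7 61.5 69.2]
-125 34 [57.6 61.  62.6]
-110 128 [54.6 64.  68.2]
-95 111 [62.2 65.3 68.1]
-80 103 [63.2 65.8 68.9]
-65 76 [63.4 66.5 70. ]
-50 76 [63.5 66.  68.9]
-35 80 [62.5 65.6 68.3]
-20 86 [62.5 65.6 68.3]
-5 25 [56.2 64.1 66.5]
[{"offset": [0, 0.0, 0.55], "rot": [0, 0.0, 0], "gripper": 0}, {"offset": [0, 0.0, 1.1], "rot": [0, 0.0, 0.0], "gripper": 0}, {"offset": [0, 0.0, 1.65], "rot": [0, 0.0, 0], "gripper": 0}, {"offset": [0, 0.0, 2.2], "rot": [0, 0.0, 0], "gripper": 0}]
```

View pics/shut.png

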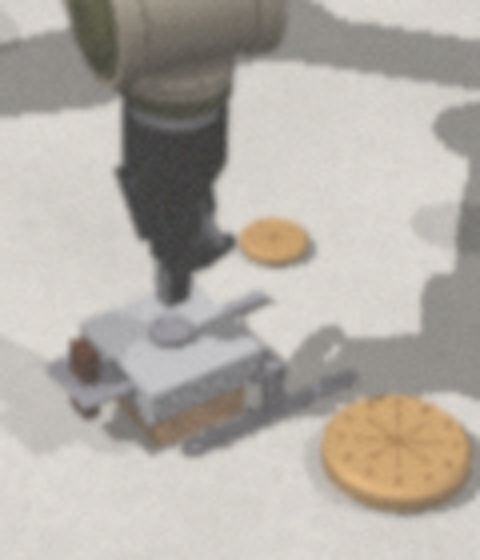

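The half is shut flat (outer face about 65 mm everywhere), and the closed fingertips hang over the boss at (173,330). I lower onto it in small steps.

Emit:
step_arm(
  plan=[
    {"offset": [0,0,0.6],"rot": [0,0,0],"gripper": 0},
    {"offset": [0,0,1.1],"rot": [0,0,0],"gripper": 0},
    {"offset": [0,0,1.65],"rot": [0,0,0],"gripper": 0},
    {"offset": [0,0,2.2],"rot": [0,0,0],"gripper": 0},
  ],
)

```text
time_s: 18.85
eef_pos: [538.0, 18.6, 147.7]
ee_rot: [0.0, 0.719, 0.696, 0.001]
force: [-0.0, 0.4, -0.2]
grip_width: 0.002
grip_force: 0.0
```

Emit:
step_arm(
  plan=[
    {"offset": [0,0,0.1],"rot": [0,0,0],"gripper": 0},
    {"offset": [0,0,0.2],"rot": [0,0,0],"gripper": 0},
    {"offset": [0,0,0.3],"rot": [0,0,0],"gripper": 0},
    {"offset": [0,0,0.4],"rot": [0,0,0],"gripper": 0},
  ],
)

```text
time_s: 19.25
eef_pos: [538.1, 19.0, 144.5]
ee_rot: [0.0, 0.718, 0.696, 0.001]
force: [-1.0, 0.1, 3.8]
grip_width: -0.002
grip_force: 2.0
```

Emit:
step_arm(
  plan=[
    {"offset": [0,0,0.08],"rot": [0,0,0],"gripper": 0},
    {"offset": [0,0,0.16],"rot": [0,0,0],"gripper": 0},
    {"offset": [0,0,0.22],"rot": [0,0,0],"gripper": 0},
    {"offset": [0,0,0.22],"rot": [0,0,0],"gripper": 0},
  ],
)

```text
time_s: 19.65
eef_pos: [538.1, 19.0, 143.1]
ee_rot: [0.001, 0.718, 0.696, 0.001]
force: [-4.2, -0.5, 12.3]
grip_width: -0.002
grip_force: 5.6
```

Force is 12.3 N. I add a little and hold for over a second.

Emit:
step_arm(
  plan=[
    {"offset": [0,0,0.07],"rot": [0,0,0],"gripper": 0},
    {"offset": [0,0,0.07],"rot": [0,0,0],"gripper": 0},
    {"offset": [0,0,0.07],"rot": [0,0,0],"gripper": 0},
    {"offset": [0,0,0.07],"rot": [0,0,0],"gripper": 0},
    {"offset": [0,0,0.07],"rot": [0,0,0],"gripper": 0},
    {"offset": [0,0,0.07],"rot": [0,0,0],"gripper": 0},
    {"offset": [0,0,0.07],"rot": [0,0,0],"gripper": 0},
    {"offset": [0,0,0.07],"rot": [0,0,0],"gripper": 0},
    {"offset": [0,0,0.07],"rot": [0,0,0],"gripper": 0},
    {"offset": [0,0,0.07],"rot": [0,0,0],"gripper": 0},
    {"offset": [0,0,0.07],"rot": [0,0,0],"gripper": 0},
    {"offset": [0,0,0.07],"rot": [0,0,0],"gripper": 0},
  ],
)

```text
time_s: 20.85
eef_pos: [538.1, 19.0, 142.7]
ee_rot: [0.001, 0.718, 0.696, 0.001]
force: [-5.4, -0.5, 13.5]
grip_width: 0.001
grip_force: 6.8
```

Emit:
step_arm(
  plan=[
    {"offset": [0,0,0],"rot": [0,0,0],"gripper": 0},
    {"offset": [0,0,0],"rot": [0,0,0],"gripper": 0},
    {"offset": [0,0,0],"rot": [0,0,0],"gripper": 0},
    {"offset": [0,0,0],"rot": [0,0,0],"gripper": 0},
  ],
)

```text
time_s: 21.25
eef_pos: [538.1, 19.0, 142.7]
ee_rot: [0.001, 0.718, 0.696, 0.001]
force: [-5.7, -0.7, 13.4]
grip_width: 0.002
grip_force: 6.8
```

```bash
python3 - <<'E'
from p import *
p,r=load(); p=p-[0,0,6.9]; json.dump([*p,*r.as_quat()],open(F,'w')); chk()
G=tool(grip(180,'out',6),0); H=(G[0]+[0,0,60],G[1])
rows(path([((p+[0,0,6],r),3),((p+[0,0,50],r),3),(H,6)]),[0]*6+[5]*6)
rows(path([(G,5),(G,6)]),[5]*6+[2]*5)
E
```

```text
t 21.25 err mm [0.4 0.1 1.2] deg [-0.1  0.   0. ] F [-5.7 -0.7 13.4] q [-0.18  0.52  1.65  0.    0.97 -0.15] g 0.002 6.8
[{"offset": [0, 0, -0.2], "rot": [0.0, 0.0, 0.0], "gripper": 0}, {"offset": [0, 0, -0.4], "rot": [0.0, 0.0, 0.0], "gripper": 0}, {"offset": [0, 0, -0.6], "rot": [0.0, 0.0, 0.0], "gripper": 0}, {"offset": [0, 0, -2.07], "rot": [0.0, 0.0, 0.0], "gripper": 0}, {"offset": [0, 0, -3.53], "rot": [0.0, 0.0, 0.0], "gripper": 0}, {"offset": [0, 0, -5.0], "rot": [0.0, 0.0, 0.0], "gripper": 0}, {"offset": [-1.28, 0.0, -5.09], "rot": [0, 0.0, 0.0], "gripper": 5}, {"offset": [-2.57, 0.0, -5.18], "rot": [0, 0.0, 0.0], "gripper": 5}, {"offset": [-3.85, 0.0, -5.27], "rot": [0, 0.0, 0.0], "gripper": 5}, {"offset": [-5.14, 0.0, -5.36], "rot": [0, 0.0, 0.0], "gripper": 5}, {"offset": [-6.42, 0.0, -5.45], "rot": [0, 0.0, 0], "gripper": 5}, {"offset": [-7.7, 0.0, -5.54], "rot": [0, 0.0, 0], "gripper": 5}]
[{"offset": [0, 0.0, 1.2], "rot": [0, 0.0, 0.0], "gripper": 5}, {"offset": [0, 0.0, 2.4], "rot": [0, 0.0, 0.0], "gripper": 5}, {"offset": [0, 0.0, 3.6], "rot": [0, 0.0, 0.0], "gripper": 5}, {"offset": [0, 0.0, 4.8], "rot": [0, 0.0, 0], "gripper": 5}, {"offset": [0, 0.0, 6.0], "rot": [0, 0.0, 0], "gripper": 5}, {"offset": [0, 0.0, 6.0], "rot": [0, 0.0, 0], "gripper": 5}, {"offset": [0, 0.0, 6.0], "rot": [0, 0.0, 0], "gripper": 2}, {"offset": [0, 0.0, 6.0], "rot": [0, 0.0, 0], "gripper": 2}, {"offset": [0, 0.0, 6.0], "rot": [0, 0.0, 0], "gripper": 2}, {"offset": [0, 0.0, 6.0], "rot": [0, 0.0, 0], "gripper": 2}, {"offset": [0, 0.0, 6.0], "rot": [0, 0.0, 0], "gripper": 2}]
```

Emit:
step_arm(
  plan=[
    {"offset": [0,0,-0.2],"rot": [0,0,0],"gripper": 0},
    {"offset": [0,0,-0.4],"rot": [0,0,0],"gripper": 0},
    {"offset": [0,0,-0.6],"rot": [0,0,0],"gripper": 0},
    {"offset": [0,0,-2.07],"rot": [0,0,0],"gripper": 0},
    {"offset": [0,0,-3.53],"rot": [0,0,0],"gripper": 0},
    {"offset": [0,0,-5.0],"rot": [0,0,0],"gripper": 0},
    {"offset": [-1.28,0,-5.09],"rot": [0,0,0],"gripper": 5},
    {"offset": [-2.57,0,-5.18],"rot": [0,0,0],"gripper": 5},
    {"offset": [-3.85,0,-5.27],"rot": [0,0,0],"gripper": 5},
    {"offset": [-5.14,0,-5.36],"rot": [0,0,0],"gripper": 5},
    {"offset": [-6.42,0,-5.45],"rot": [0,0,0],"gripper": 5},
    {"offset": [-7.7,0,-5.54],"rot": [0,0,0],"gripper": 5},
  ],
)

```text
time_s: 22.45
eef_pos: [535.3, -59.2, 196.5]
ee_rot: [-0.0, 0.718, 0.696, 0.001]
force: [-0.1, 0.4, 0.1]
grip_width: 0.588
grip_force: 0.0
```

Emit:
step_arm(
  plan=[
    {"offset": [0,0,1.2],"rot": [0,0,0],"gripper": 5},
    {"offset": [0,0,2.4],"rot": [0,0,0],"gripper": 5},
    {"offset": [0,0,3.6],"rot": [0,0,0],"gripper": 5},
    {"offset": [0,0,4.8],"rot": [0,0,0],"gripper": 5},
    {"offset": [0,0,5.6],"rot": [0,0,0],"gripper": 5},
    {"offset": [0,0,6.0],"rot": [0,0,0],"gripper": 5},
    {"offset": [0,0,6.0],"rot": [0,0,0],"gripper": 2},
    {"offset": [0,0,6.0],"rot": [0,0,0],"gripper": 2},
    {"offset": [0,0,6.0],"rot": [0,0,0],"gripper": 2},
    {"offset": [0,0,6.0],"rot": [0,0,0],"gripper": 2},
    {"offset": [0,0,6.0],"rot": [0,0,0],"gripper": 2},
  ],
)

```text
time_s: 23.55
eef_pos: [535.5, -57.9, 137.0]
ee_rot: [0.0, 0.718, 0.696, 0.001]
force: [-3.3, 1.4, 5.0]
grip_width: 0.269
grip_force: 40.0
```

```bash
python3 - <<'E'
from p import *
chk()
swing([179.7,179.3,178.8]+list(np.arange(178,160,-2)),'out',6,.5,180,2)
swing(np.arange(160,136,-2),'out',6,.5,180,2)
E
```

```text
t 23.55 err mm [0.1 0.2 0.1] deg [-0.1  0.1  0. ] F [-3.3  1.4  5. ] q [-0.33  0.53  1.65  0.    0.96 -0.29] g 0.269 40.0
[{"offset": [0.03, 0.0, -0.07], "rot": [0, -0.2, 0.0], "gripper": 2}, {"offset": [0.07, 0.0, -0.17], "rot": [0, -0.3, 0.0], "gripper": 2}, {"offset": [0.12, 0.0, -0.28], "rot": [0, -0.6, 0.0], "gripper": 2}, {"offset": [0.21, 0.0, -0.46], "rot": [0, -1.0, 0], "gripper": 2}, {"offset": [0.45, 0.0, -0.91], "rot": [0, -2.0, 0.0], "gripper": 2}, {"offset": [0.7, 0.0, -1.36], "rot": [0, -3.0, 0], "gripper": 2}, {"offset": [0.96, 0.0, -1.8], "rot": [0, -4.0, 0], "gripper": 2}, {"offset": [1.24, 0.0, -2.23], "rot": [0, -5.0, 0.0], "gripper": 2}, {"offset": [1.53, 0.0, -2.65], "rot": [0, -6.0, 0.0], "gripper": 2}, {"offset": [1.84, 0.0, -3.06], "rot": [0, -7.0, 0.0], "gripper": 2}, {"offset": [2.17, 0.0, -3.46], "rot": [0, -8.0, 0.0], "gripper": 2}, {"offset": [2.51, 0.0, -3.86], "rot": [0, -9.0, 0.0], "gripper": 2}]
[{"offset": [0.28, 0.0, -0.43], "rot": [0, -1.0, 0], "gripper": 2}, {"offset": [0.59, 0.0, -0.85], "rot": [0, -2.0, 0], "gripper": 2}, {"offset": [0.9, 0.0, -1.27], "rot": [0, -3.0, 0], "gripper": 2}, {"offset": [1.24, 0.0, -1.67], "rot": [0, -4.0, 0.0], "gripper": 2}, {"offset": [1.58, 0, -2.07], "rot": [0, -5.0, 0], "gripper": 2}, {"offset": [1.94, 0.0, -2.45], "rot": [0, -6.0, 0.0], "gripper": 2}, {"offset": [2.31, 0.0, -2.83], "rot": [0, -7.0, 0.0], "gripper": 2}, {"offset": [2.7, 0.0, -3.19], "rot": [0, -8.0, 0], "gripper": 2}, {"offset": [3.1, 0.0, -3.54], "rot": [0, -9.0, 0.0], "gripper": 2}, {"offset": [3.51, 0, -3.87], "rot": [0, -10.0, 0], "gripper": 2}, {"offset": [3.93, 0.0, -4.2], "rot": [0, -11.0, 0], "gripper": 2}, {"offset": [4.37, 0.0, -4.51], "rot": [0, -12.0, 0.0], "gripper": 2}]
```

Emit:
step_arm(
  plan=[
    {"offset": [0.03,0,-0.07],"rot": [0,-0.2,0],"gripper": 2},
    {"offset": [0.07,0,-0.17],"rot": [0,-0.3,0],"gripper": 2},
    {"offset": [0.12,0,-0.28],"rot": [0,-0.6,0],"gripper": 2},
    {"offset": [0.21,0,-0.46],"rot": [0,-1.0,0],"gripper": 2},
    {"offset": [0.45,0,-0.91],"rot": [0,-2.0,0],"gripper": 2},
    {"offset": [0.7,0,-1.36],"rot": [0,-3.0,0],"gripper": 2},
    {"offset": [0.96,0,-1.8],"rot": [0,-4.0,0],"gripper": 2},
    {"offset": [1.24,0,-2.23],"rot": [0,-5.0,0],"gripper": 2},
    {"offset": [1.53,0,-2.65],"rot": [0,-6.0,0],"gripper": 2},
    {"offset": [1.84,0,-3.06],"rot": [0,-7.0,0],"gripper": 2},
    {"offset": [2.17,0,-3.46],"rot": [0,-8.0,0],"gripper": 2},
    {"offset": [2.51,0,-3.86],"rot": [0,-9.0,0],"gripper": 2},
  ],
)

```text
time_s: 24.75
eef_pos: [536.2, -32.5, 175.5]
ee_rot: [0.055, 0.716, 0.694, -0.056]
force: [0.5, -1.1, -8.1]
grip_width: 0.273
grip_force: 39.5
```

Emit:
step_arm(
  plan=[
    {"offset": [0.28,0,-0.43],"rot": [0,-1.0,0],"gripper": 2},
    {"offset": [0.59,0,-0.85],"rot": [0,-2.0,0],"gripper": 2},
    {"offset": [0.9,0,-1.27],"rot": [0,-3.0,0],"gripper": 2},
    {"offset": [1.24,0,-1.67],"rot": [0,-4.0,0],"gripper": 2},
    {"offset": [1.58,0,-2.07],"rot": [0,-5.0,0],"gripper": 2},
    {"offset": [1.94,0,-2.45],"rot": [0,-6.0,0],"gripper": 2},
    {"offset": [2.31,0,-2.83],"rot": [0,-7.0,0],"gripper": 2},
    {"offset": [2.7,0,-3.19],"rot": [0,-8.0,0],"gripper": 2},
    {"offset": [3.1,0,-3.54],"rot": [0,-9.0,0],"gripper": 2},
    {"offset": [3.51,0,-3.87],"rot": [0,-10.0,0],"gripper": 2},
    {"offset": [3.93,0,-4.2],"rot": [0,-11.0,0],"gripper": 2},
    {"offset": [4.37,0,-4.51],"rot": [0,-12.0,0],"gripper": 2},
  ],
)

```text
time_s: 25.95
eef_pos: [537.8, 17.6, 213.3]
ee_rot: [0.127, 0.706, 0.684, -0.131]
force: [0.4, -2.7, -6.6]
grip_width: 0.273
grip_force: 39.5
```

```bash
python3 - <<'E'
from p import *
chk()
swing(np.arange(136,112,-2),'out',6,.5,180,2)
swing(np.arange(112,88,-2),'out',6,.5,180,2)
E
```

```text
t 25.95 err mm [0.1 0.4 0. ] deg [-0.1 -0.   0.1] F [ 0.4 -2.7 -6.6] q [-0.06  0.46  1.57 -0.41  1.13  0.15] g 0.273 39.5
[{"offset": [0.37, 0, -0.38], "rot": [0, -1.0, 0], "gripper": 2}, {"offset": [0.76, 0, -0.75], "rot": [0, -2.0, 0.0], "gripper": 2}, {"offset": [1.16, 0.0, -1.11], "rot": [0, -3.0, 0.0], "gripper": 2}, {"offset": [1.57, 0, -1.46], "rot": [0, -4.0, 0.0], "gripper": 2}, {"offset": [1.99, 0.0, -1.79], "rot": [0, -5.0, 0.0], "gripper": 2}, {"offset": [2.43, 0.0, -2.12], "rot": [0, -6.0, 0.0], "gripper": 2}, {"offset": [2.88, 0.0, -2.42], "rot": [0, -7.0, 0], "gripper": 2}, {"offset": [3.33, 0, -2.71], "rot": [0, -8.0, 0.0], "gripper": 2}, {"offset": [3.8, 0.0, -2.99], "rot": [0, -9.0, 0.0], "gripper": 2}, {"offset": [4.28, 0.0, -3.26], "rot": [0, -10.0, 0.0], "gripper": 2}, {"offset": [4.77, 0, -3.5], "rot": [0, -11.0, 0], "gripper": 2}, {"offset": [5.26, 0, -3.74], "rot": [0, -12.0, 0.0], "gripper": 2}]
[{"offset": [0.45, 0, -0.31], "rot": [0, -1.0, 0], "gripper": 2}, {"offset": [0.91, 0.0, -0.62], "rot": [0, -2.0, 0], "gripper": 2}, {"offset": [1.38, 0.0, -0.9], "rot": [0, -3.0, 0], "gripper": 2}, {"offset": [1.85, 0.0, -1.18], "rot": [0, -4.0, 0], "gripper": 2}, {"offset": [2.34, 0.0, -1.44], "rot": [0, -5.0, 0.0], "gripper": 2}, {"offset": [2.84, 0.0, -1.68], "rot": [0, -6.0, 0], "gripper": 2}, {"offset": [3.34, 0, -1.9], "rot": [0, -7.0, 0], "gripper": 2}, {"offset": [3.86, 0, -2.12], "rot": [0, -8.0, 0], "gripper": 2}, {"offset": [4.38, 0.0, -2.31], "rot": [0, -9.0, 0], "gripper": 2}, {"offset": [4.9, 0.0, -2.49], "rot": [0, -10.0, 0], "gripper": 2}, {"offset": [5.44, 0.0, -2.65], "rot": [0, -11.0, 0], "gripper": 2}, {"offset": [5.98, 0.0, -2.79], "rot": [0, -12.0, 0], "gripper": 2}]
```

Emit:
step_arm(
  plan=[
    {"offset": [0.37,0,-0.38],"rot": [0,-1.0,0],"gripper": 2},
    {"offset": [0.76,0,-0.75],"rot": [0,-2.0,0],"gripper": 2},
    {"offset": [1.16,0,-1.11],"rot": [0,-3.0,0],"gripper": 2},
    {"offset": [1.57,0,-1.46],"rot": [0,-4.0,0],"gripper": 2},
    {"offset": [1.99,0,-1.79],"rot": [0,-5.0,0],"gripper": 2},
    {"offset": [2.43,0,-2.12],"rot": [0,-6.0,0],"gripper": 2},
    {"offset": [2.88,0,-2.42],"rot": [0,-7.0,0],"gripper": 2},
    {"offset": [3.33,0,-2.71],"rot": [0,-8.0,0],"gripper": 2},
    {"offset": [3.8,0,-2.99],"rot": [0,-9.0,0],"gripper": 2},
    {"offset": [4.28,0,-3.26],"rot": [0,-10.0,0],"gripper": 2},
    {"offset": [4.77,0,-3.5],"rot": [0,-11.0,0],"gripper": 2},
    {"offset": [5.26,0,-3.74],"rot": [0,-12.0,0],"gripper": 2},
  ],
)

```text
time_s: 27.15
eef_pos: [539.8, 80.2, 229.3]
ee_rot: [0.198, 0.689, 0.667, -0.204]
force: [-1.4, -4.6, -4.8]
grip_width: 0.269
grip_force: 39.4
```

```bash
cat > look.py <<'E'
from h import *
s=cam('scene'); W=cloud(s)
hsv=cv2.cvtColor(s['color'],cv2.COLOR_RGB2HSV)
T=(W-[539.5,73.8,0])@R.from_euler('z',-1.8,degrees=True).as_matrix()
k=(abs(T[...,0])<45)&(T[...,1]<-8)&(T[...,1]>-102)&(T[...,2]>30)&(T[...,2]<75)&(hsv[...,1]>110)
p=T[k]; print('bisc',k.sum(),np.percentile(p,[2,50,98],axis=0).round(0).tolist() if k.sum()>5 else '')
k=(abs(T[...,0])<29)&(T[...,1]>-60)&(T[...,1]<155)&(T[...,2]>48)&(T[...,2]<215)
q=T[k]; th=np.degrees(np.arctan2(q[:,2]-50,q[:,1])); r=np.hypot(q[:,2]-50,q[:,1])
for a in range(60,150,10):
    j=(r>a)&(r<=a+10)
    if j.sum()>3: print(a,j.sum(),np.percentile(th[j],[10,50,90]).round(1))
E
python3 look.py
```

```text
bisc 165 [[-28.0, -80.0, 56.0], [3.0, -50.0, 59.0], [28.0, -23.0, 63.0]]
100 29 [107.4 111.7 113.6]
110 10 [108.6 111.2 111.8]
120 16 [100.8 106.  114.8]
130 81 [ 96.6 105.4 114.5]
140 136 [ 96.  102.1 112.2]
```

Emit:
step_arm(
  plan=[
    {"offset": [0.45,0,-0.31],"rot": [0,-1.0,0],"gripper": 2},
    {"offset": [0.91,0,-0.62],"rot": [0,-2.0,0],"gripper": 2},
    {"offset": [1.38,0,-0.9],"rot": [0,-3.0,0],"gripper": 2},
    {"offset": [1.85,0,-1.18],"rot": [0,-4.0,0],"gripper": 2},
    {"offset": [2.34,0,-1.44],"rot": [0,-5.0,0],"gripper": 2},
    {"offset": [2.84,0,-1.68],"rot": [0,-6.0,0],"gripper": 2},
    {"offset": [3.34,0,-1.9],"rot": [0,-7.0,0],"gripper": 2},
    {"offset": [3.86,0,-2.12],"rot": [0,-8.0,0],"gripper": 2},
    {"offset": [4.38,0,-2.31],"rot": [0,-9.0,0],"gripper": 2},
    {"offset": [4.9,0,-2.49],"rot": [0,-10.0,0],"gripper": 2},
    {"offset": [5.44,0,-2.65],"rot": [0,-11.0,0],"gripper": 2},
    {"offset": [5.98,0,-2.79],"rot": [0,-12.0,0],"gripper": 2},
  ],
)

```text
time_s: 28.4
eef_pos: [541.8, 145.3, 220.3]
ee_rot: [0.267, 0.664, 0.642, -0.275]
force: [-2.0, -5.7, -1.8]
grip_width: 0.27
grip_force: 39.4
```

```bash
python3 - <<'E'
from p import *
chk()
cur=load(); 
rows(path([(cur,2),(back(cur,70),4),(tool(np.array([0,15,300]),-8),6)]),5)
E
```

```text
t 28.4 err mm [0.1 0.3 0.1] deg [-0.  -0.   0.1] F [-2.  -5.7 -1.8] q [ 0.27  0.63  1.39 -0.75  1.46  0.53] g 0.27 39.4
[{"offset": [0.0, 0.0, 0.0], "rot": [0.0, 0.0, 0.0], "gripper": 5}, {"offset": [0.0, 0.0, 0.0], "rot": [0.0, 0.0, 0.0], "gripper": 5}, {"offset": [0.0, 0, -1.75], "rot": [0.0, 0.0, 0.0], "gripper": 5}, {"offset": [0.0, 0, -3.5], "rot": [0.0, 0.0, 0.0], "gripper": 5}, {"offset": [0, 0.0, -5.25], "rot": [0.0, 0.0, 0.0], "gripper": 5}, {"offset": [0, 0, -7.0], "rot": [0.0, 0.0, 0.0], "gripper": 5}, {"offset": [-2.15, 0, -6.83], "rot": [0, 6.2, 0], "gripper": 5}, {"offset": [-4.29, 0.0, -6.66], "rot": [0, 12.3, 0], "gripper": 5}, {"offset": [-6.44, 0, -6.49], "rot": [0, 18.5, 0.0], "gripper": 5}, {"offset": [-8.58, 0, -6.32], "rot": [0, 24.7, 0], "gripper": 5}, {"offset": [-10.73, 0, -6.15], "rot": [0, 30.8, 0], "gripper": 5}, {"offset": [-12.87, 0, -5.98], "rot": [0, 37.0, 0], "gripper": 5}]
```

Emit:
step_arm(
  plan=[
    {"offset": [0,0,0],"rot": [0,0,0],"gripper": 5},
    {"offset": [0,0,0],"rot": [0,0,0],"gripper": 5},
    {"offset": [0,0,-1.75],"rot": [0,0,0],"gripper": 5},
    {"offset": [0,0,-3.5],"rot": [0,0,0],"gripper": 5},
    {"offset": [0,0,-5.25],"rot": [0,0,0],"gripper": 5},
    {"offset": [0,0,-7.0],"rot": [0,0,0],"gripper": 5},
    {"offset": [-2.15,0,-6.83],"rot": [0,6.2,0],"gripper": 5},
    {"offset": [-4.29,0,-6.66],"rot": [0,12.3,0],"gripper": 5},
    {"offset": [-6.44,0,-6.49],"rot": [0,18.5,0],"gripper": 5},
    {"offset": [-8.58,0,-6.32],"rot": [0,24.7,0],"gripper": 5},
    {"offset": [-10.73,0,-6.15],"rot": [0,30.8,0],"gripper": 5},
    {"offset": [-12.87,0,-5.98],"rot": [0,37.0,0],"gripper": 5},
  ],
)

```text
time_s: 29.6
eef_pos: [540.2, 95.7, 355.1]
ee_rot: [0.048, 0.717, 0.694, -0.046]
force: [0.4, 0.2, -0.0]
grip_width: 0.587
grip_force: 0.0
```

```bash
python3 look.py; python3 - <<'E'
from p import *
chk()
I=tool(grip(91,'in',5),45.5)
rows(path([(back(I,70),7),(I,5)]),5)
swing([91]*5+[90,88,86,84,82,80,78],'in',5,.5,0,2)
E
```

```text
bisc 186 [[-29.0, -80.0, 55.0], [-2.0, -56.0, 59.0], [26.0, -26.0, 63.0]]
60 29 [79.  80.1 81.5]
70 28 [80.8 81.9 83.2]
80 31 [82.1 83.1 83.8]
100 33 [86.  89.2 91.2]
110 18 [86.  87.8 88.6]
120 15 [87.2 88.6 91.3]
130 80 [ 79.8  91.5 101.1]
140 113 [77.7 88.7 98.8]
t 29.65 err mm [ 0.6 -3.4  4.4] deg [-0.5  0.6  0.2] F [ 0.1 -3.2  2.9] q [ 0.    0.34  1.32 -0.13  1.47  0.05] g 0.586 0.0
[{"offset": [-1.72, 0, 1.47], "rot": [0.0, 7.6, 0.0], "gripper": 5}, {"offset": [-3.43, 0.0, 2.93], "rot": [0, 15.3, 0], "gripper": 5}, {"offset": [-5.15, 0, 4.4], "rot": [0, 22.9, 0.0], "gripper": 5}, {"offset": [-6.86, 0.0, 5.86], "rot": [0, 30.6, 0.0], "gripper": 5}, {"offset": [-8.58, 0, 7.33], "rot": [0, 38.2, 0], "gripper": 5}, {"offset": [-10.3, 0.0, 8.8], "rot": [0, 45.9, 0], "gripper": 5}, {"offset": [-12.01, 0.0, 10.26], "rot": [0, 53.5, 0], "gripper": 5}, {"offset": [-10.89, 0.0, 11.09], "rot": [0, 53.5, 0], "gripper": 5}, {"offset": [-9.76, 0.0, 11.93], "rot": [0, 53.5, 0], "gripper": 5}, {"offset": [-8.64, 0.0, 12.76], "rot": [0, 53.5, 0], "gripper": 5}, {"offset": [-7.51, 0, 13.59], "ro
[... 175 characters left out ...]
: [0.01, 0, 0.0], "rot": [0.0, 0.0, 0], "gripper": 2}, {"offset": [0.01, 0, 0.0], "rot": [0.0, 0.0, 0], "gripper": 2}, {"offset": [0.01, 0, 0.0], "rot": [0.0, 0.0, 0], "gripper": 2}, {"offset": [0.01, 0, 0.0], "rot": [0.0, 0.0, 0], "gripper": 2}, {"offset": [0.24, 0, 0.14], "rot": [0, -0.5, 0], "gripper": 2}, {"offset": [0.7, 0, 0.43], "rot": [0.0, -1.5, 0], "gripper": 2}, {"offset": [1.15, 0, 0.73], "rot": [0, -2.5, 0], "gripper": 2}, {"offset": [1.6, 0, 1.04], "rot": [0.0, -3.5, 0], "gripper": 2}, {"offset": [2.02, 0, 1.37], "rot": [0.0, -4.5, 0], "gripper": 2}, {"offset": [2.44, 0, 1.72], "rot": [0.0, -5.5, 0], "gripper": 2}, {"offset": [2.85, 0, 2.07], "rot": [0, -6.5, 0], "gripper": 2}]
```

Emit:
step_arm(
  plan=[
    {"offset": [-1.72,0,1.47],"rot": [0,7.6,0],"gripper": 5},
    {"offset": [-3.43,0,2.93],"rot": [0,15.3,0],"gripper": 5},
    {"offset": [-5.15,0,4.4],"rot": [0,22.9,0],"gripper": 5},
    {"offset": [-6.86,0,5.86],"rot": [0,30.6,0],"gripper": 5},
    {"offset": [-8.58,0,7.33],"rot": [0,38.2,0],"gripper": 5},
    {"offset": [-10.3,0,8.8],"rot": [0,45.9,0],"gripper": 5},
    {"offset": [-12.01,0,10.26],"rot": [0,53.5,0],"gripper": 5},
    {"offset": [-10.89,0,11.09],"rot": [0,53.5,0],"gripper": 5},
    {"offset": [-9.76,0,11.93],"rot": [0,53.5,0],"gripper": 5},
    {"offset": [-8.64,0,12.76],"rot": [0,53.5,0],"gripper": 5},
    {"offset": [-7.51,0,13.59],"rot": [0,53.5,0],"gripper": 5},
    {"offset": [-6.39,0,14.43],"rot": [0,53.5,0],"gripper": 5},
  ],
)

```text
time_s: 30.85
eef_pos: [537.7, 14.9, 218.9]
ee_rot: [-0.269, 0.662, 0.642, 0.278]
force: [0.4, -0.0, -0.7]
grip_width: 0.589
grip_force: 0.0
```

Emit:
step_arm(
  plan=[
    {"offset": [0,0,0],"rot": [0,0,0],"gripper": 2},
    {"offset": [0,0,0],"rot": [0,0,0],"gripper": 2},
    {"offset": [0,0,0],"rot": [0,0,0],"gripper": 2},
    {"offset": [0,0,0],"rot": [0,0,0],"gripper": 2},
    {"offset": [0,0,0],"rot": [0,0,0],"gripper": 2},
  ],
)

```text
time_s: 31.35
eef_pos: [537.6, 13.1, 219.3]
ee_rot: [-0.269, 0.662, 0.642, 0.279]
force: [-0.6, 3.7, -2.0]
grip_width: 0.27
grip_force: 40.4
```

```bash
python3 - <<'E'
from p import *
p,r=tool(grip(91,'in',5),45.5); json.dump([*p,*r.as_quat()],open(F,'w')); chk()
swing([90]+list(np.arange(88,66,-2)),'in',5,.5,0,2)
swing(np.arange(64,40,-2),'in',5,.5,0,2)
E
```

```text
t 31.35 err mm [ 0.   0.  -0.2] deg [-0.1  0.1 -0. ] F [-0.6  3.7 -2. ] q [-0.43  0.51  1.61  0.73  1.45 -0.65] g 0.27 40.4
[{"offset": [0.23, 0, 0.14], "rot": [0.0, -0.5, 0], "gripper": 2}, {"offset": [0.7, 0, 0.43], "rot": [0.0, -1.5, 0], "gripper": 2}, {"offset": [1.15, 0, 0.73], "rot": [0, -2.5, 0], "gripper": 2}, {"offset": [1.59, 0, 1.04], "rot": [0.0, -3.5, 0], "gripper": 2}, {"offset": [2.02, 0, 1.37], "rot": [0.0, -4.5, 0], "gripper": 2}, {"offset": [2.44, 0, 1.72], "rot": [0.0, -5.5, 0.0], "gripper": 2}, {"offset": [2.84, 0, 2.07], "rot": [0, -6.5, 0], "gripper": 2}, {"offset": [3.24, 0.0, 2.44], "rot": [0.0, -7.5, 0.0], "gripper": 2}, {"offset": [3.62, 0.0, 2.82], "rot": [0.0, -8.5, 0], "gripper": 2}, {"offset": [3.99, 0, 3.21], "rot": [0, -9.5, 0], "gripper": 2}, {"offset": [4.34, 0, 3.61], "rot": [0.0, -10.5, 0], "gripper": 2}, {"offset": [4.68, 0, 4.03], "rot": [0, -11.5, 0.0], "gripper": 2}]
[{"offset": [0.8, 0, 0.71], "rot": [0.0, -2.0, 0], "gripper": 2}, {"offset": [1.17, 0.0, 1.08], "rot": [0.0, -3.0, 0], "gripper": 2}, {"offset": [1.54, 0.0, 1.46], "rot": [0, -4.0, 0], "gripper": 2}, {"offset": [1.89, 0, 1.86], "rot": [0, -5.0, 0], "gripper": 2}, {"offset": [2.23, 0, 2.27], "rot": [0.0, -6.0, 0], "gripper": 2}, {"offset": [2.55, 0, 2.68], "rot": [0, -7.0, 0], "gripper": 2}, {"offset": [2.86, 0, 3.11], "rot": [0, -8.0, 0], "gripper": 2}, {"offset": [3.16, 0, 3.54], "rot": [0.0, -9.0, 0], "gripper": 2}, {"offset": [3.44, 0, 3.98], "rot": [0, -10.0, 0.0], "gripper": 2}, {"offset": [3.7, 0, 4.43], "rot": [0, -11.0, 0], "gripper": 2}, {"offset": [3.95, 0.0, 4.89], "rot": [0, -12.0, 0], "gripper": 2}, {"offset": [4.18, 0, 5.36], "rot": [0, -13.0, 0], "gripper": 2}]
```

Emit:
step_arm(
  plan=[
    {"offset": [0.23,0,0.14],"rot": [0,-0.5,0],"gripper": 2},
    {"offset": [0.7,0,0.43],"rot": [0,-1.5,0],"gripper": 2},
    {"offset": [1.15,0,0.73],"rot": [0,-2.5,0],"gripper": 2},
    {"offset": [1.59,0,1.04],"rot": [0,-3.5,0],"gripper": 2},
    {"offset": [2.02,0,1.37],"rot": [0,-4.5,0],"gripper": 2},
    {"offset": [2.44,0,1.72],"rot": [0,-5.5,0],"gripper": 2},
    {"offset": [2.84,0,2.07],"rot": [0,-6.5,0],"gripper": 2},
    {"offset": [3.24,0,2.44],"rot": [0,-7.5,0],"gripper": 2},
    {"offset": [3.62,0,2.82],"rot": [0,-8.5,0],"gripper": 2},
    {"offset": [3.99,0,3.21],"rot": [0,-9.5,0],"gripper": 2},
    {"offset": [4.34,0,3.61],"rot": [0,-10.5,0],"gripper": 2},
    {"offset": [4.68,0,4.03],"rot": [0,-11.5,0],"gripper": 2},
  ],
)

```text
time_s: 32.55
eef_pos: [539.5, 74.2, 224.9]
ee_rot: [-0.202, 0.687, 0.666, 0.21]
force: [-6.1, -5.1, 2.2]
grip_width: 0.271
grip_force: 42.3
```

Emit:
step_arm(
  plan=[
    {"offset": [0.4,0,0.35],"rot": [0,-1.0,0],"gripper": 2},
    {"offset": [0.8,0,0.71],"rot": [0,-2.0,0],"gripper": 2},
    {"offset": [1.17,0,1.08],"rot": [0,-3.0,0],"gripper": 2},
    {"offset": [1.54,0,1.46],"rot": [0,-4.0,0],"gripper": 2},
    {"offset": [1.89,0,1.86],"rot": [0,-5.0,0],"gripper": 2},
    {"offset": [2.23,0,2.27],"rot": [0,-6.0,0],"gripper": 2},
    {"offset": [2.55,0,2.68],"rot": [0,-7.0,0],"gripper": 2},
    {"offset": [2.86,0,3.11],"rot": [0,-8.0,0],"gripper": 2},
    {"offset": [3.16,0,3.54],"rot": [0,-9.0,0],"gripper": 2},
    {"offset": [3.44,0,3.98],"rot": [0,-10.0,0],"gripper": 2},
    {"offset": [3.7,0,4.43],"rot": [0,-11.0,0],"gripper": 2},
    {"offset": [3.95,0,4.89],"rot": [0,-12.0,0],"gripper": 2},
  ],
)

```text
time_s: 33.75
eef_pos: [541.4, 134.7, 206.7]
ee_rot: [-0.132, 0.705, 0.683, 0.137]
force: [-5.9, -1.5, 4.4]
grip_width: 0.27
grip_force: 43.1
```

```bash
python3 - <<'E'
from p import *
p,r=tool(grip(44,'in',5),22); json.dump([*p,*r.as_quat()],open(F,'w')); chk()
swing(np.arange(42,18,-2),'in',5,.5,0,2)
swing([18.5,17,15.5,14,12.5,11,9.7,8.4,7.2,6,5,4],'in',5,.5,0,2)
E
```

```text
t 33.75 err mm [-0.   0.1  0.5] deg [-0.1 -0.  -0. ] F [-5.9 -1.5  4.4] q [-0.09  0.46  1.59  0.42  1.15 -0.25] g 0.27 43.1
[{"offset": [0.32, 0, 0.41], "rot": [0, -1.0, 0.0], "gripper": 2}, {"offset": [0.63, 0, 0.82], "rot": [0.0, -2.0, 0.0], "gripper": 2}, {"offset": [0.93, 0, 1.25], "rot": [0.0, -3.0, 0.0], "gripper": 2}, {"offset": [1.21, 0, 1.68], "rot": [0.0, -4.0, 0.0], "gripper": 2}, {"offset": [1.48, 0, 2.12], "rot": [0.0, -5.0, 0.0], "gripper": 2}, {"offset": [1.73, 0, 2.57], "rot": [0, -6.0, 0.0], "gripper": 2}, {"offset": [1.96, 0, 3.02], "rot": [0.0, -7.0, 0.0], "gripper": 2}, {"offset": [2.18, 0, 3.48], "rot": [0.0, -8.0, 0.0], "gripper": 2}, {"offset": [2.38, 0, 3.95], "rot": [0.0, -9.0, 0.0], "gripper": 2}, {"offset": [2.57, 0.0, 4.42], "rot": [0.0, -10.0, 0.0], "gripper": 2}, {"offset": [2.74, 0, 4.9], "rot": [0.0, -11.0, 0.0], "gripper": 2}, {"offset": [2.89, 0.0, 5.38], "rot": [0.0, -12.0, 0.0], "gripper": 2}]
[{"offset": [0.18, 0, 0.33], "rot": [0.0, -0.7, 0.0], "gripper": 2}, {"offset": [0.35, 0, 0.67], "rot": [0.0, -1.5, 0.0], "gripper": 2}, {"offset": [0.51, 0, 1.01], "rot": [0.0, -2.2, 0.0], "gripper": 2}, {"offset": [0.66, 0, 1.35], "rot": [0.0, -3.0, 0.0], "gripper": 2}, {"offset": [0.81, 0, 1.7], "rot": [0.0, -3.7, 0], "gripper": 2}, {"offset": [0.94, 0, 2.05], "rot": [0.0, -4.5, 0.0], "gripper": 2}, {"offset": [1.05, 0, 2.35], "rot": [0.0, -5.2, 0.0], "gripper": 2}, {"offset": [1.15, 0, 2.66], "rot": [0.0, -5.8, 0.0], "gripper": 2}, {"offset": [1.24, 0, 2.94], "rot": [0.0, -6.4, 0.0], "gripper": 2}, {"offset": [1.32, 0, 3.23], "rot": [0.0, -7.0, 0.0], "gripper": 2}, {"offset": [1.38, 0, 3.46], "rot": [0.0, -7.5, 0.0], "gripper": 2}, {"offset": [1.44, 0, 3.7], "rot": [0.0, -8.0, 0.0], "gripper": 2}]
```

Emit:
step_arm(
  plan=[
    {"offset": [0.32,0,0.41],"rot": [0,-1.0,0],"gripper": 2},
    {"offset": [0.63,0,0.82],"rot": [0,-2.0,0],"gripper": 2},
    {"offset": [0.93,0,1.25],"rot": [0,-3.0,0],"gripper": 2},
    {"offset": [1.21,0,1.68],"rot": [0,-4.0,0],"gripper": 2},
    {"offset": [1.48,0,2.12],"rot": [0,-5.0,0],"gripper": 2},
    {"offset": [1.73,0,2.57],"rot": [0,-6.0,0],"gripper": 2},
    {"offset": [1.96,0,3.02],"rot": [0,-7.0,0],"gripper": 2},
    {"offset": [2.18,0,3.48],"rot": [0,-8.0,0],"gripper": 2},
    {"offset": [2.38,0,3.95],"rot": [0,-9.0,0],"gripper": 2},
    {"offset": [2.57,0,4.42],"rot": [0,-10.0,0],"gripper": 2},
    {"offset": [2.74,0,4.9],"rot": [0,-11.0,0],"gripper": 2},
    {"offset": [2.89,0,5.38],"rot": [0,-12.0,0],"gripper": 2},
  ],
)

```text
time_s: 34.95
eef_pos: [542.9, 182.0, 167.6]
ee_rot: [-0.06, 0.715, 0.693, 0.063]
force: [-6.0, 0.5, 5.0]
grip_width: 0.271
grip_force: 43.8
```

Emit:
step_arm(
  plan=[
    {"offset": [0.18,0,0.33],"rot": [0,-0.7,0],"gripper": 2},
    {"offset": [0.35,0,0.67],"rot": [0,-1.5,0],"gripper": 2},
    {"offset": [0.51,0,1.01],"rot": [0,-2.2,0],"gripper": 2},
    {"offset": [0.66,0,1.35],"rot": [0,-3.0,0],"gripper": 2},
    {"offset": [0.81,0,1.7],"rot": [0,-3.7,0],"gripper": 2},
    {"offset": [0.94,0,2.05],"rot": [0,-4.5,0],"gripper": 2},
    {"offset": [1.05,0,2.35],"rot": [0,-5.2,0],"gripper": 2},
    {"offset": [1.15,0,2.66],"rot": [0,-5.8,0],"gripper": 2},
    {"offset": [1.24,0,2.94],"rot": [0,-6.4,0],"gripper": 2},
    {"offset": [1.32,0,3.23],"rot": [0,-7.0,0],"gripper": 2},
    {"offset": [1.38,0,3.46],"rot": [0,-7.5,0],"gripper": 2},
    {"offset": [1.44,0,3.7],"rot": [0,-8.0,0],"gripper": 2},
  ],
)

```text
time_s: 36.15
eef_pos: [543.5, 202.8, 133.6]
ee_rot: [-0.012, 0.718, 0.696, 0.013]
force: [-5.4, 2.6, 3.6]
grip_width: 0.275
grip_force: 44.3
```

```bash
python3 - <<'E'
from p import *
chk()
swing(np.linspace(3.6,-.2,12),'in',5,.5,0,2)
E
```

```text
t 36.15 err mm [-0.   0.6  0.4] deg [-0.1  0.1  0. ] F [-5.4  2.6  3.6] q [0.14 0.61 1.53 0.04 1.   0.15] g 0.275 44.3
[{"offset": [0.04, 0, 0.09], "rot": [0.0, -0.2, 0.0], "gripper": 2}, {"offset": [0.07, 0, 0.17], "rot": [0.0, -0.4, 0.0], "gripper": 2}, {"offset": [0.1, 0, 0.25], "rot": [0.0, -0.5, 0.0], "gripper": 2}, {"offset": [0.13, 0, 0.33], "rot": [0.0, -0.7, 0.0], "gripper": 2}, {"offset": [0.16, 0, 0.41], "rot": [0.0, -0.9, 0.0], "gripper": 2}, {"offset": [0.18, 0, 0.49], "rot": [0.0, -1.1, 0.0], "gripper": 2}, {"offset": [0.21, 0, 0.57], "rot": [0.0, -1.2, 0.0], "gripper": 2}, {"offset": [0.24, 0, 0.65], "rot": [0.0, -1.4, 0.0], "gripper": 2}, {"offset": [0.27, 0, 0.73], "rot": [0.0, -1.6, 0.0], "gripper": 2}, {"offset": [0.29, 0, 0.81], "rot": [0.0, -1.8, 0.0], "gripper": 2}, {"offset": [0.32, 0, 0.89], "rot": [0.0, -1.9, 0.0], "gripper": 2}, {"offset": [0.34, 0, 0.97], "rot": [0.0, -2.1, 0], "gripper": 2}]
```

Emit:
step_arm(
  plan=[
    {"offset": [0.04,0,0.09],"rot": [0,-0.2,0],"gripper": 2},
    {"offset": [0.07,0,0.17],"rot": [0,-0.4,0],"gripper": 2},
    {"offset": [0.1,0,0.25],"rot": [0,-0.5,0],"gripper": 2},
    {"offset": [0.13,0,0.33],"rot": [0,-0.7,0],"gripper": 2},
    {"offset": [0.16,0,0.41],"rot": [0,-0.9,0],"gripper": 2},
    {"offset": [0.18,0,0.49],"rot": [0,-1.1,0],"gripper": 2},
    {"offset": [0.21,0,0.57],"rot": [0,-1.2,0],"gripper": 2},
    {"offset": [0.24,0,0.65],"rot": [0,-1.4,0],"gripper": 2},
    {"offset": [0.27,0,0.73],"rot": [0,-1.6,0],"gripper": 2},
    {"offset": [0.29,0,0.81],"rot": [0,-1.8,0],"gripper": 2},
    {"offset": [0.32,0,0.89],"rot": [0,-1.9,0],"gripper": 2},
    {"offset": [0.34,0,0.97],"rot": [0,-2.1,0],"gripper": 2},
  ],
)

```text
time_s: 37.35
eef_pos: [543.6, 206.5, 124.1]
ee_rot: [0.001, 0.718, 0.696, 0.0]
force: [-5.5, 2.3, 3.7]
grip_width: 0.278
grip_force: 44.5
```

```bash
python3 - <<'E'
from p import *
chk()
E
```

```text
t 37.35 err mm [-0.   0.7  0.5] deg [-0.1  0.1  0. ] F [-5.5  2.3  3.7] q [ 0.16  0.63  1.52 -0.    0.99  0.19] g 0.278 44.5
```

Emit:
step_arm(
  plan=[
    {"offset": [0,0,0.05],"rot": [0,0,0],"gripper": 2},
    {"offset": [0,0,0.1],"rot": [0,0,0],"gripper": 2},
    {"offset": [0,0,0.15],"rot": [0,0,0],"gripper": 2},
    {"offset": [0,0,0.15],"rot": [0,0,0],"gripper": 2},
  ],
)

```text
time_s: 37.75
eef_pos: [543.6, 206.8, 122.6]
ee_rot: [0.0, 0.718, 0.696, 0.0]
force: [-5.1, 4.4, 3.4]
grip_width: 0.271
grip_force: 44.5
```

Emit:
step_arm(
  plan=[
    {"offset": [0,0,0.05],"rot": [0,0,0],"gripper": 2},
    {"offset": [0,0,0.1],"rot": [0,0,0],"gripper": 2},
    {"offset": [0,0,0.1],"rot": [0,0,0],"gripper": 2},
  ],
)

```text
time_s: 38.05
eef_pos: [543.6, 206.8, 121.6]
ee_rot: [0.0, 0.718, 0.696, 0.001]
force: [-5.8, 5.5, 4.1]
grip_width: 0.272
grip_force: 44.6
```

Emit:
step_arm(
  plan=[
    {"offset": [0,0,0.05],"rot": [0,0,0],"gripper": 2},
    {"offset": [0,0,0.1],"rot": [0,0,0],"gripper": 2},
    {"offset": [0,0,0.1],"rot": [0,0,0],"gripper": 2},
  ],
)

```text
time_s: 38.35
eef_pos: [543.6, 206.9, 120.6]
ee_rot: [0.0, 0.718, 0.696, 0.001]
force: [-5.9, 5.7, 5.2]
grip_width: 0.272
grip_force: 44.5
```

```bash
python3 - <<'E'
from h import *
s=sense();print(s['eef_pos'].round(1),s['force'].round(1))
s=cam('scene'); W=cloud(s)
T=(W-[539.5,73.8,0])@R.from_euler('z',-1.8,degrees=True).as_matrix()
s0=__import__('pickle').load(open('scene0.pkl','rb')); T0=(cloud(s0)-[539.5,73.8,0])@R.from_euler('z',-1.8,degrees=True).as_matrix()
for y0 in range(0,150,10):
  o=[y0]
  for t in (T0,T):
    k=(abs(t[...,0])<48)&(t[...,1]>y0)&(t[...,1]<y0+10)&(t[...,2]>30)&(t[...,2]<60); o.append(np.percentile(t[k][:,2],[50,90]).round(1).tolist() if k.sum()>5 else 0)
  print(o)
E
```

```text
[543.6 206.9 120.6] [-5.9  5.7  5.2]
[0, [51.3, 54.7], [51.0, 54.1]]
[10, [50.3, 57.4], [45.6, 50.7]]
[20, [51.3, 59.3], [41.1, 46.5]]
[30, [55.0, 59.5], [41.4, 45.7]]
[40, [57.3, 59.1], [41.4, 45.0]]
[50, [57.9, 59.6], [41.5, 47.4]]
[60, [57.6, 59.6], [41.5, 47.0]]
[70, [56.9, 59.6], [42.3, 45.7]]
[80, [56.9, 59.3], [41.3, 45.1]]
[90, [47.2, 57.7], [42.2, 46.8]]
[100, [48.7, 53.7], [46.7, 53.0]]
[110, [46.3, 49.7], [47.1, 50.4]]
[120, [46.6, 55.3], [49.4, 58.6]]
[130, [46.6, 56.4], [47.9, 51.6]]
[140, [45.9, 49.8], [48.6, 50.3]]
```

Emit:
step_arm(
  plan=[
    {"offset": [0,0,0.05],"rot": [0,0,0],"gripper": 2},
    {"offset": [0,0,0.1],"rot": [0,0,0],"gripper": 2},
    {"offset": [0,0,0.1],"rot": [0,0,0],"gripper": 2},
  ],
)

```text
time_s: 38.7
eef_pos: [543.6, 207.0, 119.8]
ee_rot: [0.0, 0.718, 0.696, 0.001]
force: [-6.0, 5.6, 5.9]
grip_width: 0.269
grip_force: 44.9
```

Emit:
step_arm(
  plan=[
    {"offset": [0,0,0.05],"rot": [0,0,0],"gripper": 2},
    {"offset": [0,0,0.1],"rot": [0,0,0],"gripper": 2},
    {"offset": [0,0,0.1],"rot": [0,0,0],"gripper": 2},
  ],
)

```text
time_s: 39.0
eef_pos: [543.7, 207.0, 119.8]
ee_rot: [0.0, 0.718, 0.696, 0.001]
force: [-9.8, 4.3, 14.2]
grip_width: 0.271
grip_force: 45.9
```

The force jumped to 14 N without further travel, so the leaf is at its open stop. I release and retreat upward.

Emit:
step_arm(
  plan=[
    {"offset": [0,0,0],"rot": [0,0,0],"gripper": 5},
    {"offset": [0,0,0],"rot": [0,0,0],"gripper": 5},
    {"offset": [0,0,-1.5],"rot": [0,0,0],"gripper": 5},
    {"offset": [0,0,-3.0],"rot": [0,0,0],"gripper": 5},
    {"offset": [0,0,-5.0],"rot": [0,0,0],"gripper": 5},
    {"offset": [0,0,-8.0],"rot": [0,0,0],"gripper": 5},
    {"offset": [0,0,-11.0],"rot": [0,0,0],"gripper": 5},
    {"offset": [0,-4,-14.0],"rot": [0,0,0],"gripper": 5},
    {"offset": [0,-8,-15.0],"rot": [0,0,0],"gripper": 5},
    {"offset": [0,-12,-15.0],"rot": [0,0,0],"gripper": 5},
    {"offset": [0,-15,-15.0],"rot": [0,0,0],"gripper": 5},
    {"offset": [0,-15,-15.0],"rot": [0,0,0],"gripper": 5},
  ],
)

```text
time_s: 40.2
eef_pos: [391.5, 211.1, 268.2]
ee_rot: [0.001, 0.718, 0.696, 0.0]
force: [0.8, 0.5, -0.2]
grip_width: 0.581
grip_force: 0.0
```

```bash
python3 - <<'E'
from h import *
import pickle
s=sense();print(s['time_s'],s['eef_pos'].round(1),s['force'].round(1))
s=cam('scene'); c=cam('top')
f=lambda im,k:np.clip(cv2.resize(im,None,fx=k,fy=k,interpolation=cv2.INTER_CUBIC)*1.5,0,255).astype(np.uint8)
a=f(s['color'][110:250,270:420],2.6); b=f(c['color'][110:290,200:370],2.3); h=min(len(a),len(b))
cv2.imwrite('pics/end.png',np.hstack([a[:h],b[:h]])[...,::-1])
T=lambda s:(cloud(s)-[539.5,73.8,0])@R.from_euler('z',-1.8,degrees=True).as_matrix()
t0=T(pickle.load(open('scene0.pkl','rb'))); t1=T(s)
for y0 in list(range(-110,0,20))+list(range(0,150,10)):
  o=[y0]
  for t in (t0,t1):
    k=(abs(t[...,0])<48)&(t[...,1]>y0)&(t[...,1]<y0+10)&(t[...,2]>30)&(t[...,2]<64); o.append(np.percentile(t[k][:,2],[50,90]).round(1).tolist() if k.sum()>5 else 0)
  print(o)
for n,(x,y) in dict(tin=(540,393),jar=(591,-354),mug=(417,-372)).items():
  for q in (pickle.load(open('top0.pkl','rb')),c):
    W=cloud(q); k=(np.hypot(W[...,0]-x,W[...,1]-y)<70)&(W[...,2]>60); print(n,W[k].mean(0).round(1))
E
```

```text
40.2 [391.5 211.1 268.2] [ 0.8  0.5 -0.2]
[-110, [47.2, 52.7], [46.4, 52.9]]
[-90, [41.4, 45.1], [50.6, 60.9]]
[-70, [42.0, 46.3], [58.1, 61.2]]
[-50, [41.4, 45.6], [58.5, 61.8]]
[-30, [41.5, 44.2], [57.9, 60.3]]
[-10, [43.3, 54.6], [49.0, 56.8]]
[0, [51.3, 54.7], [51.7, 55.2]]
[10, [50.9, 58.2], [48.3, 52.0]]
[20, [53.8, 61.0], [40.8, 45.5]]
[30, [57.4, 61.4], [41.1, 43.9]]
[40, [58.2, 60.9], [41.7, 46.7]]
[50, [58.4, 61.9], [41.3, 44.2]]
[60, [58.0, 61.1], [41.5, 44.6]]
[70, [58.2, 61.4], [40.7, 45.1]]
[80, [57.4, 61.0], [41.3, 44.2]]
[90, [47.2, 57.7], [41.5, 45.8]]
[100, [48.7, 53.7], [47.3, 53.1]]
[110, [46.3, 49.7], [46.3, 48.7]]
[120, [47.1, 59.4], [47.9, 60.1]]
[130, [46.7, 57.8], [46.8, 59.0]]
[140, [45.9, 49.8], [46.8, 52.0]]
tin [540.  393.9  94.7]
tin [540.1 394.   94.9]
jar [ 591.5 -355.8  101.3]
jar [ 591.5 -355.6  101.1]
mug [ 415.  -375.4   80.2]
mug [ 415.2 -375.1   80.4]
```

View pics/end.png

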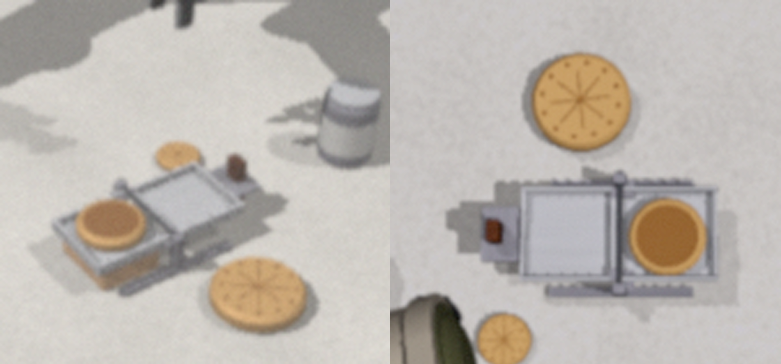

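The end picture shows the loose half lying open and empty (565,233). The biscuit sits plain side up in the fixed half (668,237), and the bystanders have not moved. I hand it in.

```bash
python3 -c "
from rig import *
print(finish_job())"
```

```text
the job is handed in; nothing more can be done
None
```

The shortbread lies upside down in the fixed half, after the turner was shut and its boss pressed at 12–13.5 N for over a second. The loose half is fully open again, the mug, jar and tin have not moved, and the arm is clear; the job was handed in at about 40 s.

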